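# Turn the last biscuit on the cooling rack

## Robot

A 7-joint arm with a two-finger parallel gripper is mounted at the origin on a cart in front of the work surface, level with it; the furniture and walls round the work are solid. World frame = base frame: x ahead of the robot, y to its left, z up, the work surface at z = 0. Lengths are in m, angles in rad, forces in N, time in s.
With the tool pointing down it reaches from about 0.35 to 0.9 m from the base axis. Payload 19.9 kg.
Tool frame: the origin (TCP) lies at the centre of the arm's flange, where the gripper is bolted on; the fingertips stand 199 mm ahead of it and the grasp point (between the pads) lies 180 mm ahead of it; z points along the fingers, y is the direction in which the jaws open and shut (so a half turn about z gives the same grasp; the last joint's range is limited). The gripper opens to 94 mm and grips with 3 to 60 N. Pads are 16 mm wide; open, the fingers measure 119 mm over their backs; the gripper's body (75 mm by 177 mm) begins 78 mm behind the grasp point.
Start: joints at [-1.357, 0.417, -0.01, 1.614, 0.005, 1.111, -0.053], TCP at [0.158, 0.605, 0.405] pointing down, gripper open.
Joint ranges: [-2.81, 2.81], [-0.39, 2.02], [-1.27, 1.25], [0.06, 2.57], [-1.19, 4.33], [0.19, 2], [-2.82, 2.82]. Speed limits (rad/s): [1.89, 1.89, 2.39, 2.39, 3.01, 3.01, 3.01].

## Interface

Orientations are given as a unit quaternion [w, x, y, z].
In Python, from rig import robot gives the robot as it stands.
- The arm moves only by the tool step_arm, never from a script. Its argument "rows" is a list that holds one entry, the list of rows, each a list of 7 numbers: the opening, from 0 (shut) to 1 (fully open), then the shift along the tool's x, y, z in units of 25 mm (1.0 is 25 mm), then the turn, a rotation vector about the tool's x, y, z in units of 5 degrees (1.0 is 5 degrees). A call has 1 to 8 rows; each row shifts and turns the pose as measured when the row begins, along the tool's axes as they then stand; what a row does not reach is not made up. A row lasts 1/12 s, in which the tool goes at most 41.7 mm and 7.16 degrees, less where a joint would pass 70% of its speed; a pose out of reach is approached as far as the arm can. A call is refused whole if a number of a shift passes 1 or a number of a turn 1, either way. A call with a gripper value outside its range is refused whole. The fingers move at their own pace and stop on an object; "grip_force" is the grip in N (left out, the last holds). Time passes only in rows, so rows that do not move let the fingers close. It gives the time, the measured TCP pose, the force and the opening at its end, in the units of the state.
- robot.sense(): the state, without advancing time (a new reading comes with each control period).
- robot.grab_frame(name): name is "side" or "top" or "wrist"; returns the picture (420x560x3 uint8, red, green, blue); there is no depth.
- robot.camera_params(name): a dict with "mtx" (3x3 intrinsics, pixels), "rvec" (rotation vector, rad) and "tvec" (3), from world to camera coordinates, as OpenCV has them; the wrist camera has in their place "hand_eye" (4x4, takes a point from camera to tool coordinates, whose origin is the TCP and whose axes are the flange's). Camera axes: x right, y down, z forward; pixel columns grow to the right and rows downward; lengths in m; the calibration is good to about 2 mm. The wrist camera is an equidistant fisheye: a pixel r from the principal point sees the ray r / f radians off the axis. A picture is of the moment at which its call begins: read the wrist's pose just before it. camera_params takes no time and is no camera call.
- robot.hand_in(): hands the job in, once; it reports no verdict.
The state is a dict: "time": time; "q": joint angles; "qd": joint speeds; "tau": joint torques, N m; "position": TCP position; "ee_rot": TCP orientation; "ft_force": force on the tool from outside, world axes, zero at the start; "moment": the same for the moment, N m; "grip_width": opening from 0.0 (shut) to 1.0 (fully open).
Only numpy, scipy, OpenCV 4.12 (cv2) and the standard library are available. Lean on these libraries where they do the work, as an engineer would, in place of code of your own. Each camera call takes 0.05 s, during which the arm holds its last target.

## Task

Two of the biscuits on the cooling rack have been turned already; take the turner out of the jar and turn the last one, the one sticking out over the end of the rack, so that it too lies flat on the rack with its plain face up, fully on it and beside the others. Lift and tip it over with the turner only (the biscuits are fragile: do not touch them with the gripper, toss or drop them), leave the other biscuits and the things round about where they are, and finally set the turner down on the bare worktop.

Things in the scene. Friction and masses are not known exactly. Their poses are not given: they have to be found in the camera images.
- biscuit: the biscuit to turn: stiff, round, 86 mm across, 11 mm thick, rounded edges, about 60 g. It lies on the rack, 23 to 33 mm of its rim sticking out past the rack's -x end; the rest of its lane is empty. Rough: it does not skid on the wires. Origin at its centre; z points out of the face with 19 small prick holes: up at the start, down when turned. The other face is plain.
- turned_1: one of the two biscuits already turned, same size, flat on the rack in the other lane, plain face up. Origin at its centre, z up (its prick holes are underneath).
- turned_2: the other biscuit already turned, next to turned_1 in the same lane (farther along the rack's +x), otherwise the same.
- rack: square wire cooling rack, bright steel, 220 x 220 mm, stands fast on four legs. Origin on the worktop under its centre; x, y along its sides, z up. Wires run along x, 20 mm apart; wires and frame top 32 mm above the worktop, frame bar 5 mm thick, open below. Lane of the biscuit to turn: y about -56 mm; of the turned ones: y about +56 mm.
- rack_end (a point): middle of the rack's open -x end in the lane of the biscuit to turn, on top of the frame bar (rack x = -110, y = -56, z = 32 mm); axes as the rack's. The biscuit's rim sticks out here towards -x with 32 mm of free height between it and the worktop: the turner gets under it from this side.
- turner: small stiff slotted steel turner, black handle, 120 g, standing blade down in the jar, its handle sticking out and leaning on the rim. Origin at the heel (blade meets neck), mid thickness; axes as it stands in the jar: z up, y across the blade, x level (blade side). At the start the blade points 36 degrees down towards +x and the handle 74 degrees up, leaning to -x.
- turner_heel (a point): the turner's heel (same point as its origin), with the blade's axes: x along the flat blade to its tip, y across it, z normal to it on the handle's side. Blade 70 mm long, 58 mm wide, 2 mm thick. The turner's centre of mass lies 10 mm ahead of and 12 mm above the heel: set down flat on its blade it stands by itself, handle in the air.
- turner_tip (a point): middle of the front edge of the turner's blade, 70 mm ahead of the heel; axes as turner_heel.
- turner_grip (a point): grip point on the handle's middle line, 105 mm from the heel, 40 mm from the handle's end; axes as turner_heel. The handle runs straight from the heel along (-0.788, 0, 0.616) in those axes (38 degrees to the blade): round neck to 27 mm, then flat parallel sides, 18 mm wide along y and 13 mm thick, to 145 mm.
- jar: white round utensil jar, 105 mm across the rim, 93 mm high, open on top, wall 5.5 mm, inner floor at 6 mm; stands fast. Origin under its centre, z up. Wall cupboards with door handles hang over the back half of the worktop, from 0.46 m above it: keep the wrist in front of them.
- egg_timer: bystander: round kitchen timer, 63 mm across, 67 mm high, off the rack's -x end, towards the back. Origin under its centre.
- tin_low: bystander: low tin, 86 mm across, 40 mm high, off the rack's -x end, towards the back. Origin under its centre.
- small_pot: bystander: small round pot with a lid, 63 mm across, 34 mm high, beside the utensil jar; stands fast. Origin under its centre.
- peeler: bystander: peeler, 170 x 25 x 18 mm, lying near the front edge on the left. Origin under its centre.

How it is judged:
By the outcome, as a careful person would: the job done as asked, in the order asked, and still so for the second after the job is handed in, with the robot touching nothing.
It also fails if it takes over 51 s, if anything falls off the work surface, if the arm or the gripper's body presses on something with over 40 N, if the wrist force passes 120 N, or if a joint passes its speed limit or range.

## Working session

There is one attempt and no reset: what is moved stays moved. The work goes in short steps, Python scripts to look and compute and a tool call to move; the robot and the scene stay as the last step left them, time stands still between calls to the robot, and variables do not carry over. Pictures are saved under pics/ and viewed, and the job is handed in when it is done.

Besides the shell and the picture viewer there is one more tool, called after "Emit:" as name(argument=value, ...) on one line, values as JSON. step_arm: Moves the arm, as the interface text tells. Its arguments: {"type":"object","properties":{"rows":{"type":"array","items":{"type":"array","items":{"type":"array","items":{"type":"number"}}}},"grip_force":{"type":"number"}},"required":["rows"]}

```bash
ls; mkdir -p pics; python3 - <<'E'
from rig import robot
import cv2
s=robot.sense();print({k:s[k] for k in('time','position','ee_rot','grip_width','ft_force')})
for n in('side','top','wrist'):
    p=robot.camera_params(n);print(n,p)
    cv2.imwrite(f'pics/{n}0.png',robot.grab_frame(n)[:,:,::-1])
E
```

```text
pics
{'time': 0.0, 'position': array([0.15750107, 0.60469283, 0.40402165]), 'ee_rot': array([-3.65236585e-05,  1.27073388e-01,  9.91893126e-01, -6.16675762e-04]), 'grip_width': 0.9978013709980075, 'ft_force': array([ 0.6133479 ,  0.14211437, -0.05542607])}
side {'mtx': array([[453.02215864,   0.        , 285.77081627],
       [  0.        , 453.02215864, 210.5527257 ],
       [  0.        ,   0.        ,   1.        ]]), 'rvec': array([ 2.6106464 , -0.26481365,  0.07086245]), 'tvec': array([-0.41483041,  0.28511804,  1.33052455])}
top {'mtx': array([[523.39255713,   0.        , 293.81301264],
       [  0.        , 523.39255713, 208.41753977],
       [  0.        ,   0.        ,   1.        ]]), 'rvec': array([ 2.16924302, -2.10631859,  0.2222254 ]), 'tvec': array([0.13544645, 0.47925667, 1.19520364])}
wrist {'mtx': array([[325.1922621 ,   0.        , 278.59347823],
       [  0.        , 325.1922621 , 212.79172616],
       [  0.        ,   0.        ,   1.        ]]), 'hand_eye': array([[-9.47309334e-04, -9.63933397e-01, -2.66141894e-01,
         7.74661445e-02],
       [ 9.99999308e-01, -1.09891604e-03,  4.20727423e-04,
        -8.78913362e-04],
       [-6.98020811e-04, -2.66141312e-01,  9.63933771e-01,
         2.04611952e-02],
       [ 0.00000000e+00,  0.00000000e+00,  0.00000000e+00,
         1.00000000e+00]])}
```

View pics/side0.png

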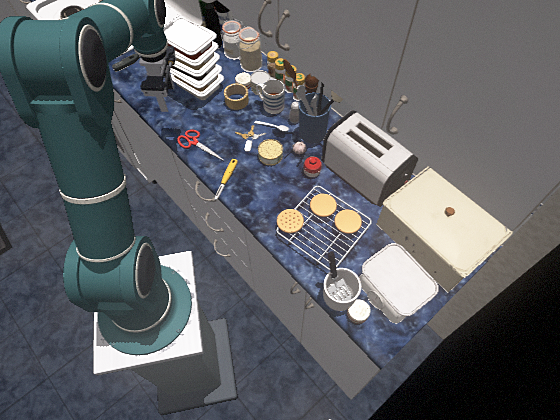

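View pics/top0.png

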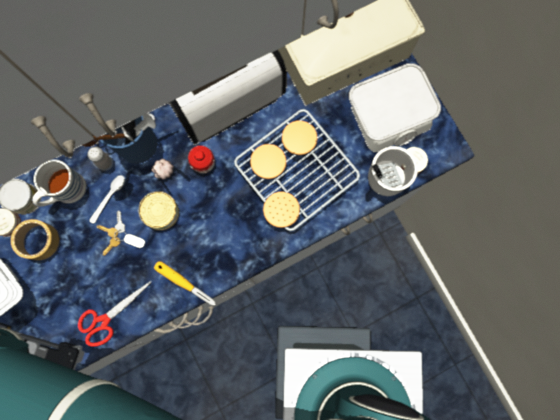

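View pics/wrist0.png

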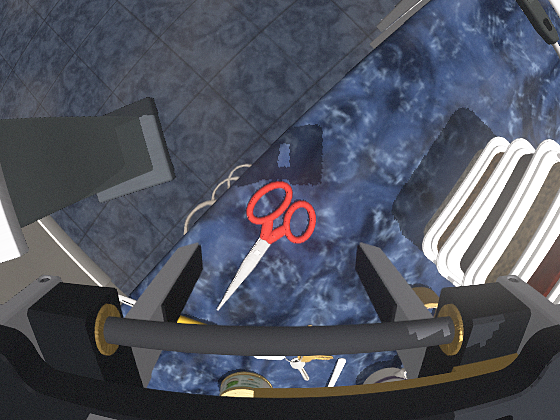

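```bash
cat > h.py <<'E'
import numpy as np,cv2
from scipy.spatial.transform import Rotation as R
from rig import robot
def cam(n):
    p=robot.camera_params(n);Rm=cv2.Rodrigues(p['rvec'])[0];return p['mtx'],Rm,p['tvec']
def proj(n,P):
    K,Rm,t=cam(n);c=np.atleast_2d(P)@Rm.T+t;u=c@K.T;return u[:,:2]/u[:,2:]
def ray(n,uv):
    K,Rm,t=cam(n);d=Rm.T@np.linalg.solve(K,np.array([*uv,1.]));return -Rm.T@t,d/np.linalg.norm(d)
def onz(n,uv,z):
    o,d=ray(n,uv);return o+d*(z-o[2])/d[2]
def tri(rs):
    A=np.zeros((3,3));b=np.zeros(3)
    for o,d in rs:
        M=np.eye(3)-np.outer(d,d);A+=M;b+=M@o
    x=np.linalg.solve(A,b);return x,[np.linalg.norm((np.eye(3)-np.outer(d,d))@(x-o)) for o,d in rs]
def quat(s): 
    w,x,y,z=s['ee_rot'];return R.from_quat([x,y,z,w])
E
python3 - <<'E'
import cv2
a=cv2.imread('pics/top0.png')[95:245,220:450];cv2.imwrite('pics/topc.png',cv2.resize(a,None,fx=3.47,fy=3.47,interpolation=2))
a=cv2.imread('pics/side0.png')[170:340,250:440];cv2.imwrite('pics/sidec.png',cv2.resize(a,None,fx=3.5,fy=3.5,interpolation=2))
E
```

```text
(no output)
```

View pics/topc.png

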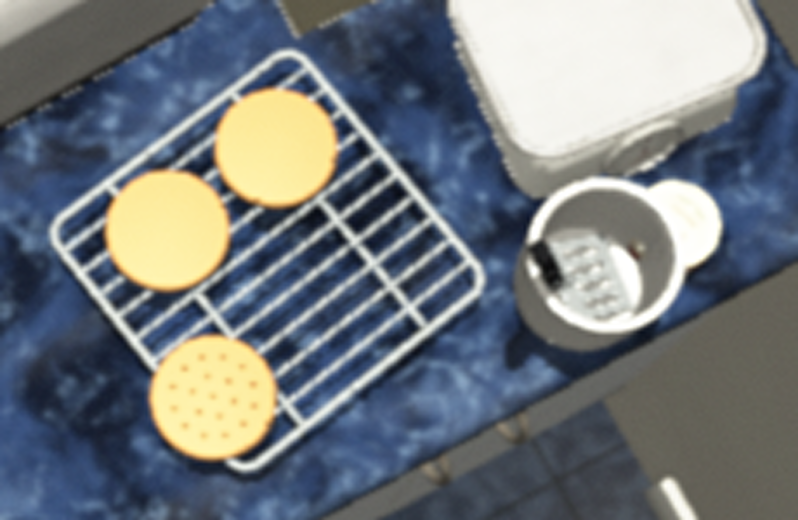

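View pics/sidec.png

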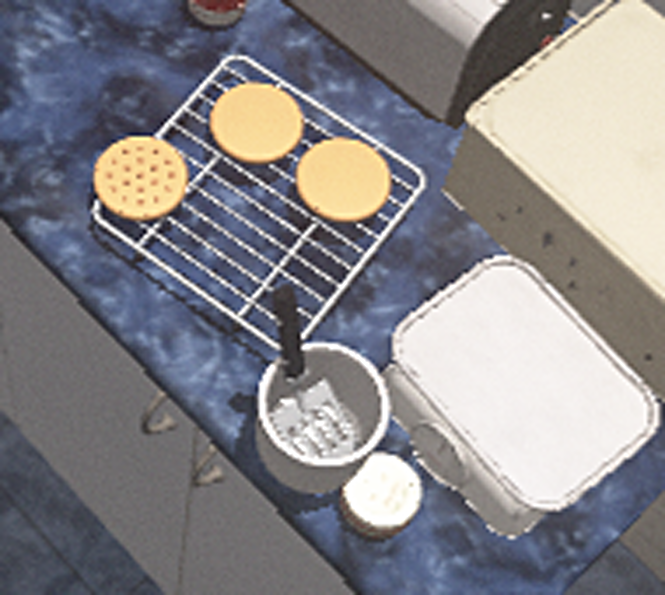

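```bash
python3 - <<'E'
from h import *
for n,ww in(('top',(220,100,375,240)),('side',(265,180,385,275))):
    im=cv2.imread(f'pics/{n}0.png');hsv=cv2.cvtColor(im,cv2.COLOR_BGR2HSV)
    m=cv2.inRange(hsv,(10,70,120),(30,255,255));x0,y0,x1,y1=ww
    k=np.zeros_like(m);k[y0:y1,x0:x1]=m[y0:y1,x0:x1]
    cs=[c for c in cv2.findContours(k,0,2)[0] if cv2.contourArea(c)>200]
    for c in cs:
        e=cv2.fitEllipse(c);P=onz(n,e[0],.0375);print(n,np.round(e[0],1),np.round(e[1],1),P.round(4))
    # rack: brightish low-saturation
    g=cv2.inRange(hsv,(0,0,110),(180,75,255))|m
    k=np.zeros_like(g);k[y0:y1,x0:x1]=g[y0:y1,x0:x1]
    cc=max(cv2.findContours(k,0,2)[0],key=cv2.contourArea)
    h=cv2.convexHull(cc)[:,0]
    v=im.copy();cv2.drawContours(v,[cc],-1,(0,0,255),1);cv2.imwrite(f'pics/r_{n}.png',cv2.resize(v[y0:y1,x0:x1],None,fx=4,fy=4))
E
```

```text
top [281.  209.2] [35.4 36.2] [0.473  0.1796 0.0375]
top [267.8 161. ] [34.5 35.5] [0.5899 0.2151 0.0375]
top [299.1 137.2] [33.7 35.5] [0.6523 0.1414 0.0375]
side [347.6 220.9] [22.9 26.8] [0.652  0.1414 0.0375]
side [289.8 220.4] [23.2 26.3] [0.4733 0.1797 0.0375]
side [322.9 204.6] [22.1 25.9] [0.5898 0.2151 0.0375]
```

View pics/r_top.png

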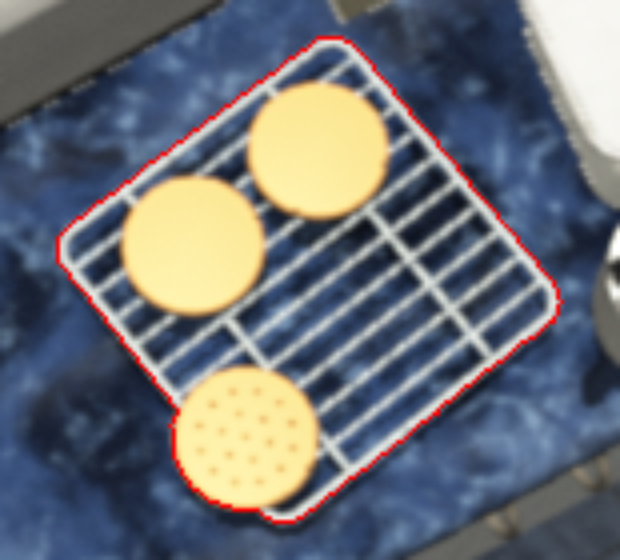

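View pics/r_side.png

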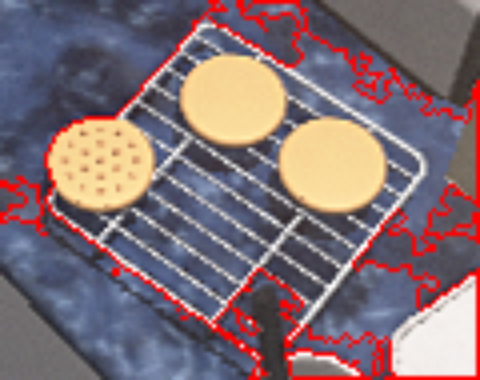

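```bash
cat >> h.py <<'E'
E
python3 - <<'E'
from h import *
n='top';x0,y0,x1,y1=220,100,375,240
im=cv2.imread('pics/top0.png');hsv=cv2.cvtColor(im,cv2.COLOR_BGR2HSV)
g=cv2.inRange(hsv,(0,0,110),(180,75,255))|cv2.inRange(hsv,(10,70,120),(30,255,255))
k=np.zeros_like(g);k[y0:y1,x0:x1]=g[y0:y1,x0:x1]
cc=max(cv2.findContours(k,0,1)[0],key=cv2.contourArea)[:,0].astype(float)
W=np.array([onz(n,p,.030)[:2] for p in cc])
b=np.array([.473,.1796]);W=W[np.linalg.norm(W-b,axis=1)>.05]
r=cv2.minAreaRect((W*1000).astype(np.float32));print(r)
# robust per-side
a=np.deg2rad(-49.7)
from scipy.optimize import least_squares
def res(p):
    c,s=np.cos(p[2]),np.sin(p[2]);d=W-p[:2];X=d@[c,s];Y=d@[-s,c]
    return np.maximum(abs(X),abs(Y))-p[3]
s=least_squares(res,[.57,.16,a,.11],loss='soft_l1',f_scale=.002);p=s.x;print(p,np.degrees(p[2]),abs(s.fun).mean())
c,sn=np.cos(p[2]),np.sin(p[2])
for q in([.473,.1797],[.5899,.2151],[.6522,.1414]):
    d=np.array(q)-p[:2];print(d@[c,sn],d@[-sn,c])
# jar rim top: white pixels crop
for nm,wn in(('top',(365,140,435,205)),('side',(320,262,368,312))):
    im=cv2.imread(f'pics/{nm}0.png')[wn[1]:wn[3],wn[0]:wn[2]];cv2.imwrite(f'pics/j_{nm}.png',cv2.resize(im,None,fx=9,fy=9,interpolation=cv2.INTER_CUBIC))
im=cv2.imread('pics/side0.png')[240:320,320:380];cv2.imwrite('pics/j_side.png',cv2.resize(im,None,fx=7.5,fy=7.5,interpolation=cv2.INTER_CUBIC))
E
```

```text
((576.6367797851562, 144.79840087890625), (230.26683044433594, 229.09146118164062), 40.27449417114258)
[ 0.57659181  0.14491808 -0.86991843  0.11338269] -49.84265430383358 0.0008114575792194196
-0.09338820187965186 -0.0567422923737951
-0.04505607226718985 0.0554306778424035
0.05144767162961696 0.055516781846541755
```

View pics/j_top.png

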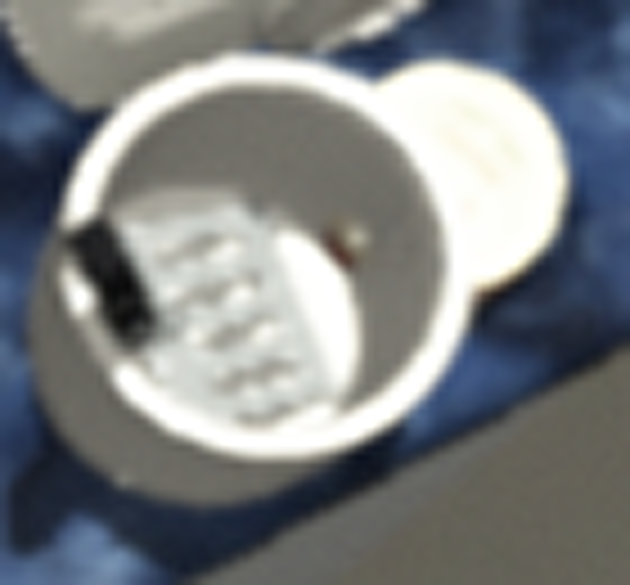

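View pics/j_side.png

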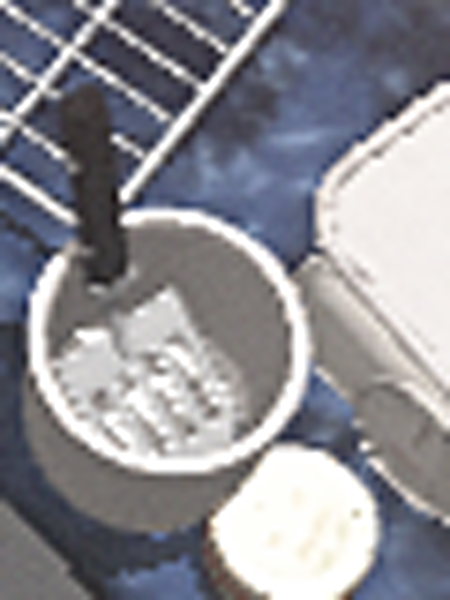

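```bash
python3 - <<'E'
from h import *
from scipy.optimize import least_squares
jc=tri([ray('top',(395.0,168.7)),ray('side',(342.5,285.3))]);print('jar',jc, onz('top',(395,168.7),.093),onz('side',(342.5,285.3),.093))
T=lambda x,y:(x/9+365,y/9+140)
S=lambda x,y:(x/7.5+320,y/7.5+240)
for a,b,z in((T(105,220),T(155,320),.186),(T(65,235),T(120,345),.186),(T(280,220),T(340,400),.008)):
    d=(onz('top',a,z)-onz('top',b,z))[:2];print(d,np.degrees(np.arctan2(d[1],d[0]))-90)
c36,s36=np.cos(np.radians(36)),np.sin(np.radians(36))
ax=np.array([-np.cos(np.radians(74)),0,np.sin(np.radians(74))]);bx=np.array([c36,0,-s36]);y=np.array([0,1,0])
obs=[('side',S(83,92),ax*.145),('side',S(105,280),ax*.029),('side',S(170,290),y*.029),('side',S(55,360),-y*.029),('top',T(110,280),ax*.135)]
def res(p):
    Rz=R.from_euler('z',p[3]).as_matrix()
    return np.concatenate([proj(n,p[:3]+Rz@v)[0]-uv for n,uv,v in obs])
best=min((least_squares(res,[.4,-.03,.047,y0],loss='soft_l1') for y0 in(-1,-1.6,-2.2)),key=lambda s:s.cost)
p=best.x;print(p,np.degrees(p[3]),best.fun.round(1))
Rz=R.from_euler('z',p[3]).as_matrix()
for nm,v in(('grip',ax*.105),('end',ax*.145),('tip',bx*.07),('tipL',bx*.07+y*.029),('tipR',bx*.07-y*.029)):
    P=p[:3]+Rz@v;t=proj('top',P)[0];s=proj('side',P)[0];print(nm,P.round(4),((t-[365,140])*9).round(),((s-[320,240])*7.5).round())
E
```

```text
jar (array([ 0.5680633 , -0.08077131,  0.0905927 ]), [np.float64(0.0011319164685711786), np.float64(0.0011319164685711853)]) [ 0.56624827 -0.0803071   0.093     ] [ 0.56871875 -0.08136482  0.093     ]
[0.02389247 0.01177046] -63.773158750616545
[0.02623414 0.01296982] -63.69280163544144
[0.05034618 0.01608188] -72.28516138529298
[ 0.55668887 -0.05665642  0.05189052 -1.17301571] -67.20884965201525 [-0.6  0.5 -0.1  0.2 -0.1 -0.8 -0.6  0.6 -0.1 -3. ]
grip [ 0.5455 -0.03    0.1528] [118. 272.] [ 88. 163.]
end [ 0.5412 -0.0198  0.1913] [106. 247.] [79. 96.]
tip [ 0.5786 -0.1089  0.0107] [308. 294.] [189. 475.]
tipL [ 0.6054 -0.0976  0.0107] [266. 199.] [247. 434.]
tipR [ 0.5519 -0.1201  0.0107] [350. 391.] [130. 516.]
```

```bash
cat >> h.py <<'E'
def toolR(yaw,ang,flip=False):
    """yaw: heading of plane x; ang: tool z angle in plane deg (-90 down); tool y along +plane y (or - if flip)"""
    yw=np.radians(yaw);xh=np.array([np.cos(yw),np.sin(yw),0]);yh=np.array([-np.sin(yw),np.cos(yw),0]);a=np.radians(ang)
    z=np.cos(a)*xh+np.sin(a)*np.array([0,0,1.]);y=-yh if flip else yh
    return np.column_stack([np.cross(y,z),y,z])
def plan(p1,R1,n=None,o=1.0,p0=None,R0=None,dec=2,pr=True):
    s=robot.sense()
    if p0 is None:p0=s['position'];R0=quat(s).as_matrix()
    rv=R.from_matrix(R0.T@R1).as_rotvec();d=np.linalg.norm(p1-p0)
    m=int(np.ceil(max(abs(R0.T@(p1-p0)).max()/.024,np.degrees(np.linalg.norm(rv))/4.8,1)))
    m=m if n is None else n
    rows=[];p=p0.copy();Rc=R0.copy()
    for i in range(m):
        Rt=R0@R.from_rotvec(rv*(i+1)/m).as_matrix();pt=p0+(p1-p0)*(i+1)/m
        dt=Rc.T@(pt-p)/.025;dr=np.degrees(R.from_matrix(Rc.T@Rt).as_rotvec())/5
        r=np.round(np.r_[o,dt,dr],dec);rows.append(r)
        p=p+Rc@r[1:4]*.025;Rc=Rc@R.from_rotvec(np.radians(r[4:]*5)).as_matrix()
    if pr:
        print('d',d,'rot',np.degrees(np.linalg.norm(rv)),'rows',m)
        for r in rows: print('['+','.join(f'{v:g}' for v in r)+'],')
    return p,Rc
def st():
    s=robot.sense();print('t',round(s['time'],2),'p',s['position'].round(4),'q',np.round(s['q'],2),'F',np.round(s['ft_force'],1),'g',round(s['grip_width'],3));return s
E
python3 - <<'E'
from h import *
Rt=toolR(-67,-105)
g=np.array([.5455,-.03,.1528])
plan(g-Rt[:,2]*.27,Rt)
E
```

```text
d 0.8131781380750264 rot 54.36908574758493 rows 25
[1,-0.92,-0.91,-0.01,-0.06,0.11,0.42],
[1,-0.96,-0.89,-0.03,-0.05,0.11,0.41],
[1,-0.99,-0.84,-0.04,-0.06,0.11,0.42],
[1,-1.02,-0.81,-0.06,-0.05,0.12,0.42],
[1,-1.04,-0.77,-0.07,-0.06,0.11,0.41],
[1,-1.08,-0.73,-0.08,-0.05,0.11,0.42],
[1,-1.1,-0.69,-0.1,-0.06,0.11,0.42],
[1,-1.12,-0.65,-0.11,-0.05,0.11,0.41],
[1,-1.14,-0.61,-0.12,-0.06,0.11,0.42],
[1,-1.16,-0.57,-0.14,-0.05,0.12,0.42],
[1,-1.18,-0.52,-0.16,-0.06,0.11,0.41],
[1,-1.2,-0.48,-0.16,-0.05,0.11,0.42],
[1,-1.21,-0.44,-0.18,-0.06,0.11,0.42],
[1,-1.23,-0.39,-0.2,-0.05,0.11,0.41],
[1,-1.24,-0.34,-0.21,-0.06,0.12,0.42],
[1,-1.24,-0.3,-0.22,-0.05,0.11,0.42],
[1,-1.26,-0.25,-0.24,-0.06,0.11,0.41],
[1,-1.26,-0.2,-0.25,-0.05,0.11,0.42],
[1,-1.26,-0.16,-0.26,-0.06,0.11,0.42],
[1,-1.27,-0.11,-0.27,-0.05,0.11,0.41],
[1,-1.27,-0.06,-0.29,-0.06,0.12,0.42],
[1,-1.26,-0.01,-0.3,-0.06,0.11,0.42],
[1,-1.27,0.03,-0.32,-0.05,0.11,0.41],
[1,-1.25,0.08,-0.32,-0.06,0.11,0.42],
[1,-1.25,0.13,-0.34,-0.05,0.11,0.42],
```

Emit:
step_arm(rows=[[[1,-0.8,-0.8,0,-0.05,0.1,0.35],[1,-0.8,-0.8,0,-0.05,0.1,0.35],[1,-0.8,-0.75,0,-0.05,0.1,0.35],[1,-0.85,-0.7,0,-0.05,0.1,0.35],[1,-0.9,-0.65,0,-0.05,0.1,0.35],[1,-0.9,-0.65,0,-0.05,0.1,0.35],[1,-0.95,-0.6,0,-0.05,0.1,0.35],[1,-0.95,-0.55,0,-0.05,0.1,0.35]]])

```text
time: 0.82
position: [0.271, 0.4092, 0.3939]
ee_rot: [-0.035, 0.248, 0.968, 0.021]
ft_force: [1.0, 1.2, -0.2]
grip_width: 1.004
```

Emit:
step_arm(rows=[[[1,-0.95,-0.5,0,-0.05,0.1,0.35],[1,-1,-0.45,-0.1,-0.05,0.1,0.35],[1,-1,-0.45,-0.1,-0.05,0.1,0.35],[1,-1,-0.4,-0.1,-0.05,0.1,0.35],[1,-1,-0.4,-0.1,-0.05,0.1,0.35],[1,-1,-0.35,-0.15,-0.05,0.1,0.35],[1,-1,-0.35,-0.15,-0.05,0.1,0.35],[1,-1,-0.3,-0.15,-0.05,0.1,0.35]]])

```text
time: 1.48
position: [0.3923, 0.2174, 0.3897]
ee_rot: [-0.068, 0.369, 0.926, 0.043]
ft_force: [0.7, 0.2, 1.0]
grip_width: 0.998
```

```bash
python3 - <<'E'
from h import *
st()
Rt=toolR(-67,-105)
g=np.array([.5455,-.03,.1528])
plan(g-Rt[:,2]*.27,Rt)
E
```

```text
t 1.48 p [0.3923 0.2174 0.3897] q [-0.8   0.12  0.3   2.05 -0.23  1.    0.44] F [0.7 0.2 1. ] g 0.998
d 0.36103011555262493 rot 24.07426786673466 rows 15
[1,-0.9,-0.27,-0.22,-0.04,0.07,0.31],
[1,-0.9,-0.24,-0.22,-0.05,0.07,0.31],
[1,-0.91,-0.22,-0.23,-0.04,0.08,0.31],
[1,-0.92,-0.19,-0.24,-0.04,0.07,0.31],
[1,-0.91,-0.17,-0.24,-0.05,0.07,0.31],
[1,-0.92,-0.14,-0.25,-0.04,0.07,0.31],
[1,-0.92,-0.11,-0.26,-0.04,0.08,0.31],
[1,-0.92,-0.09,-0.26,-0.04,0.07,0.31],
[1,-0.93,-0.06,-0.27,-0.05,0.07,0.31],
[1,-0.92,-0.04,-0.27,-0.04,0.07,0.31],
[1,-0.92,-0.01,-0.28,-0.04,0.08,0.31],
[1,-0.92,0.02,-0.29,-0.05,0.07,0.31],
[1,-0.92,0.04,-0.29,-0.04,0.07,0.31],
[1,-0.91,0.07,-0.3,-0.04,0.07,0.31],
[1,-0.91,0.09,-0.3,-0.04,0.08,0.31],
```

Emit:
step_arm(rows=[[[1,-0.9,-0.27,-0.22,-0.05,0.07,0.3],[1,-0.9,-0.24,-0.22,-0.05,0.07,0.3],[1,-0.9,-0.22,-0.23,-0.05,0.07,0.3],[1,-0.9,-0.2,-0.24,-0.05,0.07,0.3],[1,-0.9,-0.17,-0.24,-0.05,0.07,0.3],[1,-0.9,-0.14,-0.25,-0.05,0.07,0.3],[1,-0.9,-0.1,-0.26,-0.05,0.07,0.3],[1,-0.9,-0.1,-0.26,-0.05,0.07,0.3]]])

```text
time: 2.15
position: [0.4893, 0.0425, 0.403]
ee_rot: [-0.09, 0.469, 0.876, 0.062]
ft_force: [-0.1, 0.6, 0.4]
grip_width: 0.998
```

Emit:
step_arm(rows=[[[1,-0.9,-0.05,-0.27,-0.05,0.07,0.3],[1,-0.9,-0.05,-0.27,-0.05,0.07,0.3],[1,-0.9,0,-0.28,-0.05,0.07,0.3],[1,-0.9,0,-0.29,-0.05,0.07,0.3],[1,-0.9,0.05,-0.29,-0.05,0.07,0.3],[1,-0.9,0.05,-0.3,-0.05,0.07,0.3],[1,-0.9,0.1,-0.3,-0.05,0.07,0.3],[1,0,0,0,0,0,0]]])

```text
time: 2.82
position: [0.5743, -0.1126, 0.414]
ee_rot: [-0.108, 0.553, 0.823, 0.077]
ft_force: [0.2, -0.8, 0.6]
grip_width: 1.001
```

```bash
python3 - <<'E'
from h import *
st()
cv2.imwrite('pics/w1.png',robot.grab_frame('wrist')[:,:,::-1])
E
```

```text
t 2.82 p [ 0.5743 -0.1126  0.414 ] q [-0.24  0.42  0.58  1.68 -0.45  1.31  0.86] F [ 0.2 -0.8  0.6] g 1.001
```

View pics/w1.png

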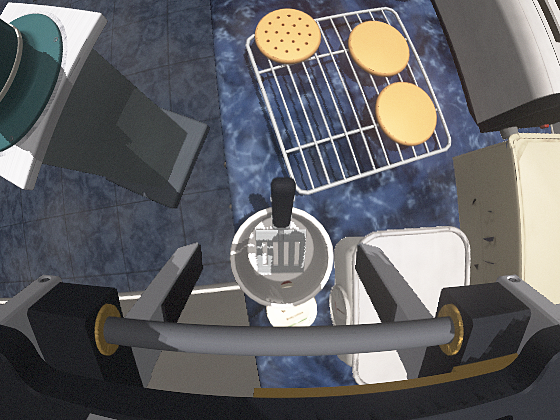

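```bash
cat >> h.py <<'E'
def wproj(P,p,Rm):
    c=robot.camera_params('wrist');H=c['hand_eye'];K=c['mtx']
    t=(np.atleast_2d(P)-p)@Rm;q=(t-H[:3,3])@H[:3,:3]
    r=np.linalg.norm(q[:,:2],axis=1);th=np.arctan2(r,q[:,2])
    return np.c_[K[0,2]+K[0,0]*th*q[:,0]/r,K[1,2]+K[1,1]*th*q[:,1]/r]
def wray(uv,p,Rm):
    c=robot.camera_params('wrist');H=c['hand_eye'];K=c['mtx']
    a=(uv[0]-K[0,2])/K[0,0];b=(uv[1]-K[1,2])/K[1,1];th=np.hypot(a,b)
    d=np.array([a/th*np.sin(th),b/th*np.sin(th),np.cos(th)])
    return p+Rm@H[:3,3],Rm@(H[:3,:3]@d)
E
python3 - <<'E'
from h import *
a=cv2.imread('pics/w1.png')[165:315,215:350];cv2.imwrite('pics/w1c.png',cv2.resize(a,None,fx=4,fy=4,interpolation=2))
s=robot.sense();Rm=quat(s).as_matrix()
print(wproj([[.5412,-.0198,.1913],[.5455,-.03,.1528],[.5567,-.0567,.0519],[.568,-.0808,.093]],s['position'],Rm))
E
```

```text
[[282.86772171 186.64751177]
 [281.97693071 204.10923414]
 [280.47871402 232.27775677]
 [282.44876988 261.40281007]]
```

View pics/w1c.png

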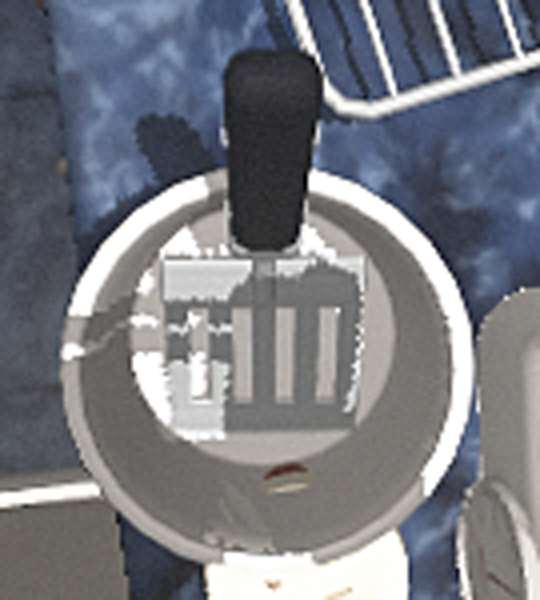

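```bash
python3 - <<'E'
from h import *
from scipy.optimize import least_squares
s=robot.sense();Rm=quat(s).as_matrix();p0=s['position']
S=lambda x,y:np.array((x/7.5+320,y/7.5+240)); W=lambda x,y:np.array((x/4+215,y/4+165))
r=np.radians
ax=np.array([-np.cos(r(74)),0,np.sin(r(74))]);bx=np.array([np.cos(r(36)),0,-np.sin(r(36))]);y=np.array([0,.029,0])
obs=[('side',S(83,92),ax*.145),('side',S(105,280),ax*.029),('side',S(170,290),y),('side',S(55,360),-y),
('w',W(365,258),y),('w',W(163,258),-y),('w',W(353,430),y+bx*.07),('w',W(172,437),-y+bx*.07),('w',W(268,248),ax*.027)]
def res(p):
    Rz=R.from_euler('z',p[3]).as_matrix()
    return np.concatenate([(proj(n,p[:3]+Rz@v)[0] if n!='w' else wproj(p[:3]+Rz@v,p0,Rm)[0])-uv for n,uv,v in obs])
b=least_squares(res,[.557,-.057,.05,-1.17],loss='soft_l1');p=b.x
print(p,np.degrees(p[3]));print(b.fun.reshape(-1,2).round(1))
Rz=R.from_euler('z',p[3]).as_matrix();print('grip',p[:3]+Rz@ax*.105,'end',p[:3]+Rz@ax*.145,((wproj(p[:3]+Rz@ax*.145,p0,Rm)[0]-[215,165])*4))
print('tool yaw/ang',Rm[:,2],np.degrees(np.arctan2(-Rm[0,1],Rm[1,1])))
E
```

```text
[ 0.55708846 -0.05482955  0.04775991 -1.18339737] -67.80367451612449
[[-0.6  0.5]
 [-0.2  0.1]
 [-0.2 -0.8]
 [-0.8  0.3]
 [ 0.7  1.1]
 [-0.1  1.1]
 [ 0.3  0.6]
 [-0.1 -1.1]
 [-0.2 -2. ]]
grip [ 0.54615474 -0.02803238  0.14869239] end [ 0.54198952 -0.01782393  0.18714286] [279.37218662  79.74573004]
tool yaw/ang [-0.09226038  0.24680354 -0.96466369] -67.76556252520467
```

```bash
python3 - <<'E'
from h import *
Rt=toolR(-67.8,-105)
g=np.array([.5467,-.0293,.1439])
plan(g-Rt[:,2]*.18,Rt)
E
```

```text
d 0.10383471726662831 rot 0.546975324462503 rows 5
[1,0.1,0.04,0.82,0.02,-0.01,0.01],
[1,0.1,0.04,0.83,0.02,-0.01,0],
[1,0.1,0.04,0.82,0.01,-0.01,0.01],
[1,0.11,0.05,0.82,0.02,-0.01,0.01],
[1,0.1,0.04,0.83,0.02,-0.01,0],
```

Emit:
step_arm(rows=[[[1,0.2,0.05,0.6,0,0,0],[1,0.2,0.05,0.6,0,0,0],[1,0.1,0.05,0.6,0,0,0],[1,0.1,0.05,0.6,0,0,0],[1,0,0,0.6,0,0,0],[1,0,0,0.6,0,0,0],[1,0,0,0.4,0,0,0],[1,0,0,0,0,0,0]]])

```text
time: 3.53
position: [0.5611, -0.0639, 0.3168]
ee_rot: [-0.109, 0.549, 0.825, 0.078]
ft_force: [0.4, -0.6, -0.1]
grip_width: 0.997
```

```bash
python3 - <<'E'
from h import *
st()
Rt=toolR(-67.8,-105)
g=np.array([.5467,-.0293,.1439])
plan(g-Rt[:,2]*.18,Rt)
cv2.imwrite('pics/w2.png',robot.grab_frame('wrist')[:,:,::-1])
E
```

```text
t 3.53 p [ 0.5611 -0.0639  0.3168] q [-0.29  0.49  0.52  1.82 -0.52  1.1   0.89] F [ 0.4 -0.6 -0.1] g 0.997
d 0.009210544497329057 rot 0.7680756716816766 rows 1
[1,-0.34,-0.01,-0.14,0.07,-0.08,0.11],
```

View pics/w2.png

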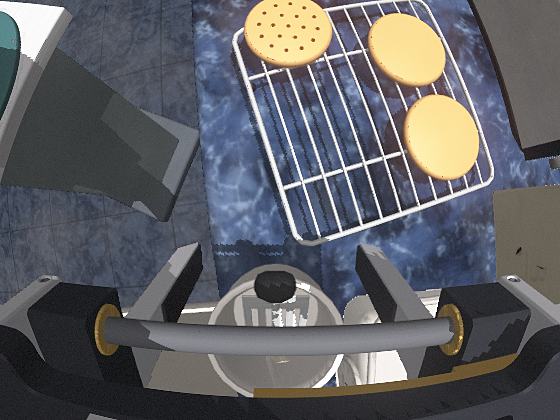

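Emit:
step_arm(rows=[[[1,-0.34,0,-0.14,0.07,-0.08,0.1],[1,0,0,0,0,0,0],[0,0,0,0,0,0,0],[0,0,0,0,0,0,0],[0,0,0,0,0,0,0],[0,0,0,0,0,0,0],[0,0,0,0,0,0,0],[0,0,0,0,0,0,0]]], grip_force=60)

```text
time: 4.25
position: [0.5661, -0.0747, 0.3226]
ee_rot: [-0.106, 0.553, 0.823, 0.074]
ft_force: [0.3, -0.6, 0.2]
grip_width: 0.61
```

```bash
python3 - <<'E'
from h import *
s=st();Rm=quat(s).as_matrix();print('grasp pt',s['position']+.18*Rm[:,2], np.degrees(np.arctan2(-Rm[0,1],Rm[1,1])),np.degrees(np.arcsin(Rm[2,2])))
E
```

```text
t 4.25 p [ 0.5661 -0.0747  0.3226] q [-0.28  0.5   0.53  1.8  -0.51  1.12  0.89] F [ 0.3 -0.6  0.2] g 0.61
grasp pt [ 0.54947296 -0.03190859  0.14857653] -67.83778114932555 -75.20852397249959
```

```bash
python3 - <<'E'
from h import *
s=robot.sense();Rm=quat(s).as_matrix();print(Rm.T@(np.array([.5462,-.0283,.1465])-s['position']-.18*Rm[:,2])/.025)
E
```

```text
[ 0.15586905 -0.06714077  0.12677119]
```

Emit:
step_arm(rows=[[[0,0.15,-0.07,0.12,0,0,0],[0,0,0,0,0,0,0],[0,0,0,0,0,0,0],[0,0,0,0,0,0,0],[0,0,0,0,0,0,0],[0,0,0,0,0,0,0],[0,0,0,0,0,0,0],[0,0,0,0,0,0,0]]], grip_force=60)

```text
time: 4.92
position: [0.5624, -0.0706, 0.3204]
ee_rot: [-0.106, 0.553, 0.823, 0.074]
ft_force: [-0.0, -0.7, -0.3]
grip_width: 0.185
```

```bash
python3 - <<'E'
from h import *
s=st();Rm=quat(s).as_matrix();print('grasp pt',s['position']+.18*Rm[:,2], np.degrees(np.arctan2(-Rm[0,1],Rm[1,1])),np.degrees(np.arcsin(Rm[2,2])))
E
```

```text
t 4.92 p [ 0.5624 -0.0706  0.3204] q [-0.28  0.49  0.53  1.81 -0.51  1.11  0.88] F [-0.  -0.7 -0.3] g 0.185
grasp pt [ 0.54561346 -0.02775035  0.14634134] -67.80938815007167 -75.18669239148356
```

```bash
python3 - <<'E'
from h import *
s=st();Rm=quat(s).as_matrix()
plan(s['position']+[0,0,.112],Rm,o=0,n=7)
E
```

```text
t 4.92 p [ 0.5624 -0.0706  0.3204] q [-0.28  0.49  0.53  1.81 -0.51  1.11  0.88] F [-0.  -0.7 -0.3] g 0.185
d 0.11199999999999999 rot 0.0 rows 7
[0,0.16,0,-0.62,0,0,0],
[0,0.17,0.01,-0.62,0,0,0],
[0,0.16,-0,-0.62,0,0,0],
[0,0.16,0,-0.61,0,0,0],
[0,0.17,0,-0.62,0,0,0],
[0,0.16,0.01,-0.62,0,0,0],
[0,0.17,-0,-0.62,0,0,0],
```

Emit:
step_arm(rows=[[[0,0.1,0,-0.3,0,0,0],[0,0.16,0,-0.62,0,0,0],[0,0.16,0,-0.62,0,0,0],[0,0.16,0,-0.62,0,0,0],[0,0.16,0,-0.62,0,0,0],[0,0.16,0,-0.62,0,0,0],[0,0.16,0,-0.62,0,0,0],[0,0.16,0,-0.62,0,0,0]]])

```text
time: 5.58
position: [0.5609, -0.0711, 0.4457]
ee_rot: [-0.108, 0.554, 0.822, 0.071]
ft_force: [0.1, 0.1, 0.2]
grip_width: 0.187
```

```bash
python3 - <<'E'
from h import *
s=st();Rm=quat(s).as_matrix()
for n in('side','top','wrist'): cv2.imwrite(f'pics/{n}3.png',robot.grab_frame(n)[:,:,::-1])
a=cv2.imread('pics/side3.png')[170:340,250:440];b=cv2.imread('pics/wrist3.png')[200:400,150:420]
cv2.imwrite('pics/s3c.png',cv2.resize(a,None,fx=3.5,fy=3.5,interpolation=2));cv2.imwrite('pics/w3c.png',cv2.resize(b,None,fx=2.9,fy=2.9))
E
```

```text
t 5.58 p [ 0.5609 -0.0711  0.4457] q [-0.33  0.35  0.58  1.69 -0.41  1.33  0.76] F [0.1 0.1 0.2] g 0.187
```

View pics/s3c.png

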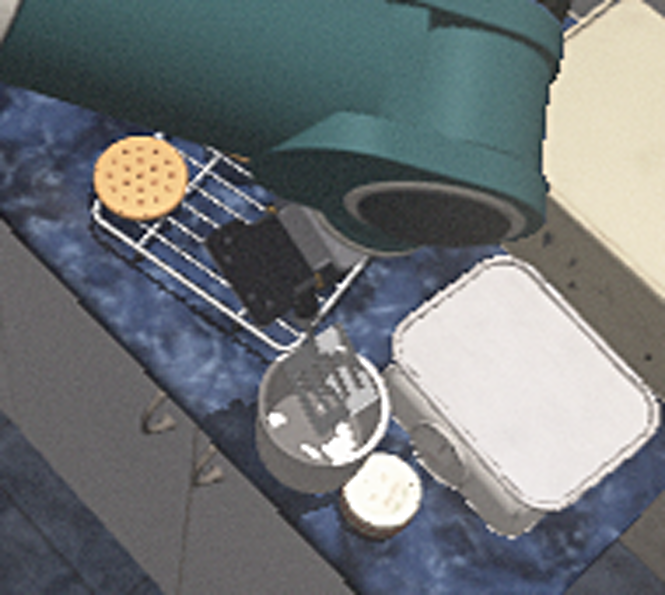

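View pics/w3c.png

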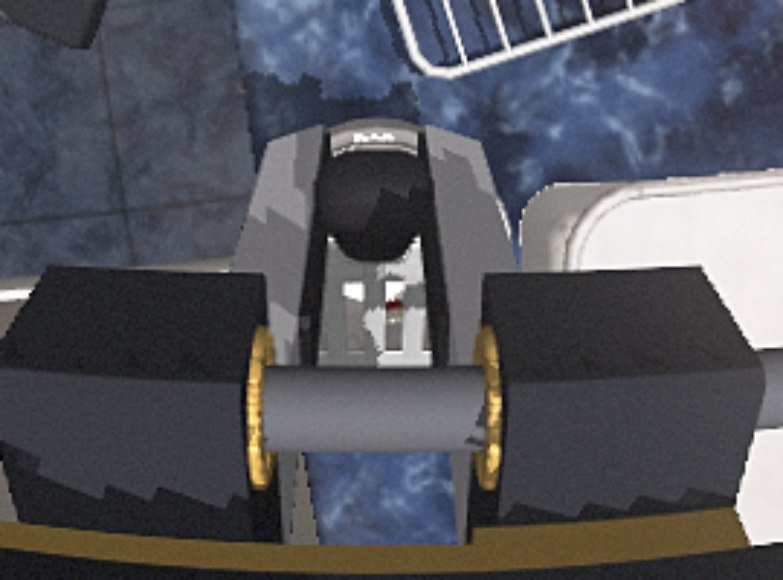

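View pics/top3.png

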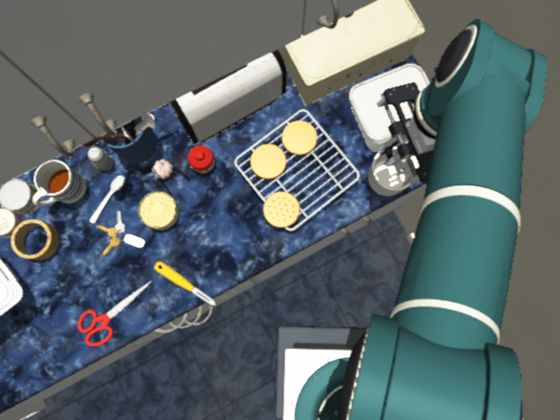

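```bash
cat >> h.py <<'E'
RC=np.array([.5766,.1449,0]);RY=-49.84
Rrack=R.from_euler('z',RY,degrees=True).as_matrix()
def turnerR(yaw,th):
    return R.from_euler('z',yaw,degrees=True).as_matrix()@R.from_euler('y',-th,degrees=True).as_matrix()
# grasp: tool pose when heel was measured
_q=[.553,.823,.074,-.106]
_Rg=R.from_quat(_q).as_matrix();_pg=np.array([.5624,-.0706,.3204])
_Rh=turnerR(-67.8,-36);_ph=np.array([.5571,-.0548,.0478])
T_R=_Rh.T@_Rg; T_p=_Rh.T@(_pg-_ph)   # tool in heel frame
def tcp(tip,th,yaw=RY,rack=True):
    """tip in rack coords -> tcp world pose"""
    Rh=turnerR(yaw,th);P=RC+Rrack@np.asarray(tip,float) if rack else np.asarray(tip,float)
    h=P-Rh[:,0]*.07
    return h+Rh@T_p,Rh@T_R
def turner(s):
    Rm=quat(s).as_matrix();Rh=Rm@T_R.T;h=s['position']-Rh@T_p
    return h,Rh
def show(s):
    h,Rh=turner(s);t=h+.07*Rh[:,0]
    print('tip rack',(Rrack.T@(t-RC)).round(4),'th',np.degrees(np.arcsin(Rh[2,0])).round(2),'yaw-rack',(np.degrees(np.arctan2(Rh[1,0],Rh[0,0]))-RY).round(2),'roll',np.degrees(np.arcsin(Rh[2,1])).round(2))
E
python3 - <<'E'
from h import *
s=st();show(s);print(T_p)
h,Rh=turner(s)
P=np.array([h+Rh@np.array(v) for v in([0,.029,0],[0,-.029,0],[.07,.029,0],[.07,-.029,0])])
print(((proj('side',P)-[250,170])*3.5).round())
p,Rt=tcp([-.19,-.0567,.10],0);print(p)
plan(p,Rt,o=0)
print(proj('top',np.array([RC+Rrack@np.array(v) for v in([-.15,-.0567,0],[-.225,-.0567,0],[-.3,-.0567,0])])))
E
```

```text
t 5.73 p [ 0.5611 -0.0711  0.4455] q [-0.33  0.35  0.58  1.7  -0.41  1.33  0.76] F [ 0.1  0.3 -1.1] g 0.187
tip rack [ 0.193  -0.164   0.1317] th -36.0 yaw-rack -18.21 roll -0.27
[-0.14677525 -0.00106277  0.23031367]
[[339. 319.]
 [278. 359.]
 [377. 397.]
 [317. 437.]]
[0.27011577 0.41852393 0.33031367]
d 0.5811131208883124 rot 40.163850126002124 rows 22
[0,0.94,-0.15,0.47,-0.01,-0.32,-0.17],
[0,0.95,-0.15,0.43,-0.01,-0.33,-0.17],
[0,0.96,-0.12,0.41,-0.01,-0.32,-0.16],
[0,0.98,-0.12,0.39,-0.02,-0.33,-0.17],
[0,0.99,-0.1,0.35,-0.01,-0.32,-0.17],
[0,1,-0.08,0.33,-0.01,-0.33,-0.17],
[0,1.01,-0.07,0.3,-0.01,-0.32,-0.16],
[0,1.02,-0.06,0.27,-0.01,-0.32,-0.17],
[0,1.03,-0.04,0.24,-0.01,-0.33,-0.17],
[0,1.03,-0.03,0.21,-0.01,-0.32,-0.17],
[0,1.05,-0.01,0.18,-0.02,-0.33,-0.16],
[0,1.04,-0,0.16,-0.01,-0.32,-0.17],
[0,1.05,0.02,0.12,-0.01,-0.32,-0.17],
[0,1.05,0.03,0.09,-0.01,-0.33,-0.17],
[0,1.06,0.05,0.07,-0.01,-0.32,-0.16],
[0,1.05,0.06,0.03,-0.01,-0.33,-0.17],
[0,1.05,0.08,0,-0.01,-0.32,-0.17],
[0,1.06,0.1,-0.02,-0.01,-0.33,-0.17],
[0,1.04,0.11,-0.06,-0.02,-0.32,-0.16],
[0,1.05,0.12,-0.08,-0.01,-0.32,-0.17],
[0,1.04,0.14,-0.12,-0.01,-0.33,-0.17],
[0,1.04,0.16,-0.14,-0.01,-0.32,-0.17],
[[262.61535735 226.17283477]
 [238.01354801 245.3351354 ]
 [213.01510936 264.80636981]]
```

Emit:
step_arm(rows=[[[0,0.7,-0.15,0.1,0,-0.3,-0.15],[0,0.9,-0.15,0.2,0,-0.3,-0.15],[0,0.9,-0.15,0.4,0,-0.3,-0.15],[0,0.9,-0.12,0.4,0,-0.3,-0.15],[0,0.9,-0.1,0.4,0,-0.3,-0.15],[0,0.9,-0.1,0.35,0,-0.3,-0.15],[0,0.9,-0.1,0.3,0,-0.3,-0.15],[0,0.9,-0.1,0.3,0,-0.3,-0.15]]])

```text
time: 6.4
position: [0.4584, 0.0859, 0.406]
ee_rot: [-0.014, 0.516, 0.857, 0.015]
ft_force: [1.3, 0.3, -1.6]
grip_width: 0.188
```

Emit:
step_arm(rows=[[[0,1,0,0.24,0,-0.3,-0.15],[0,1,0,0.2,0,-0.3,-0.15],[0,1,0,0.18,0,-0.3,-0.15],[0,1,0,0.15,0,-0.3,-0.15],[0,1,0,0.12,0,-0.3,-0.15],[0,1,0,0.1,0,-0.3,-0.15],[0,1,0,0.07,0,-0.3,-0.15],[0,0.8,0,0,0,-0.3,-0.15]]])

```text
time: 7.07
position: [0.3504, 0.2593, 0.3617]
ee_rot: [0.079, 0.465, 0.881, -0.043]
ft_force: [-0.1, -0.1, -1.0]
grip_width: 0.186
```

```bash
python3 - <<'E'
from h import *
s=st();show(s)
p,Rt=tcp([-.19,-.0567,.10],0)
plan(p,Rt,o=0)
E
```

```text
t 7.07 p [0.3504 0.2593 0.3617] q [-1.05  0.14  0.31  2.11  0.17  0.93 -0.24] F [-0.1 -0.1 -1. ] g 0.186
tip rack [-0.0648 -0.1176  0.0947] th -10.85 yaw-rack -6.02 roll -0.42
d 0.18106124166520735 rot 12.391108054369537 rows 8
[0,0.9,0.12,-0,-0.05,-0.27,-0.14],
[0,0.89,0.13,-0.03,-0.05,-0.27,-0.14],
[0,0.9,0.14,-0.04,-0.05,-0.27,-0.14],
[0,0.89,0.15,-0.07,-0.05,-0.27,-0.15],
[0,0.88,0.16,-0.08,-0.05,-0.27,-0.14],
[0,0.89,0.17,-0.11,-0.05,-0.28,-0.14],
[0,0.87,0.19,-0.13,-0.05,-0.27,-0.14],
[0,0.87,0.2,-0.14,-0.05,-0.27,-0.14],
```

Emit:
step_arm(rows=[[[0,0.9,0.12,0,-0.05,-0.27,-0.14],[0,0.9,0.13,-0.03,-0.05,-0.27,-0.14],[0,0.9,0.14,-0.04,-0.05,-0.27,-0.14],[0,0.9,0.15,-0.07,-0.05,-0.27,-0.14],[0,0.9,0.16,-0.08,-0.05,-0.27,-0.14],[0,0.9,0.17,-0.1,-0.05,-0.27,-0.14],[0,0.8,0.2,-0.13,-0.05,-0.27,-0.14],[0,0,0,0,0,0,0]]])

```text
time: 7.73
position: [0.2706, 0.4052, 0.3256]
ee_rot: [0.159, 0.414, 0.893, -0.077]
ft_force: [-1.7, -0.3, -1.7]
grip_width: 0.19
```

```bash
python3 - <<'E'
from h import *
s=st();show(s)
h,Rh=turner(s)
P=np.array([h+Rh@np.array(v) for v in([0,.029,0],[0,-.029,0],[.07,.029,0],[.07,-.029,0])])
pr={n:proj(n,P) for n in('side','top')}
for n in('side','top'):
    f=robot.grab_frame(n)[:,:,::-1].copy();cv2.imwrite(f'pics/{n}4.png',f)
    c=pr[n].mean(0).astype(int);x,y=c-[80,60]
    g=cv2.resize(f[y:y+120,x:x+160],None,fx=5,fy=5,interpolation=2)
    for u in (pr[n]-[x,y]+.5)*5: cv2.circle(g,tuple(u.astype(int)),3,(0,0,255),1)
    cv2.imwrite(f'pics/{n}4c.png',g);print(n,x,y,((pr[n]-[x,y])*5).round())
E
```

```text
t 7.73 p [0.2706 0.4052 0.3256] q [-1.3   0.31  0.2   2.    0.31  1.   -0.6 ] F [-1.7 -0.3 -1.7] g 0.19
tip rack [-0.1827 -0.0672  0.0924] th -0.79 yaw-rack -0.08 roll -0.51
side 176 132 [[390. 244.]
 [330. 304.]
 [475. 303.]
 [416. 365.]]
top 160 182 [[299. 299.]
 [378. 402.]
 [424. 204.]
 [503. 304.]]
```

View pics/side4c.png

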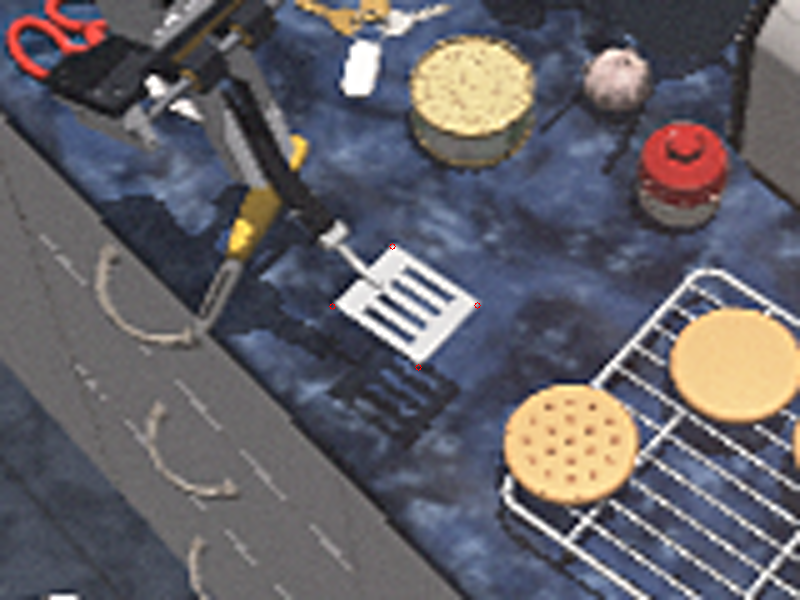

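View pics/top4c.png

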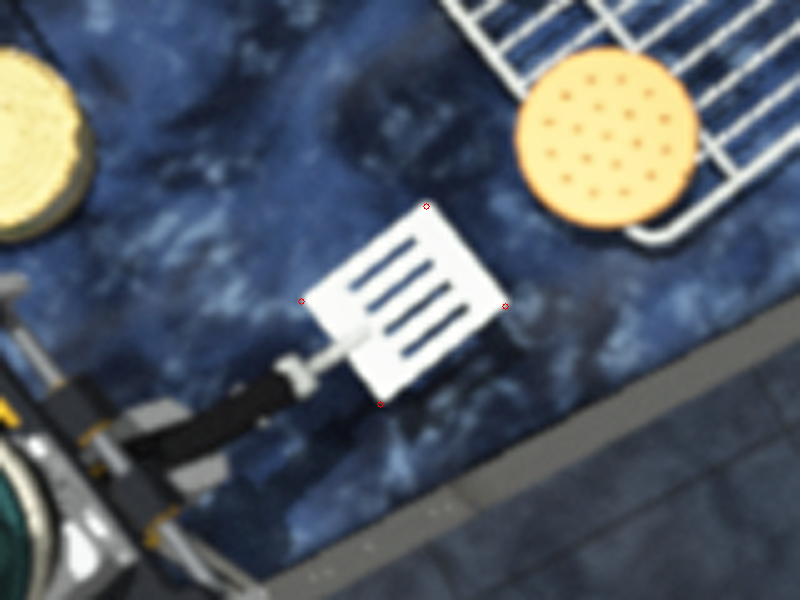

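```bash
python3 - <<'E'
from h import *
p,Rt=tcp([-.155,-.0567,.0235],0)
plan(p,Rt,o=0,n=6)
E
```

```text
d 0.07587540666901839 rot 1.0194030248773165 rows 6
[0,0.03,0.06,0.5,-0.02,-0.03,-0],
[0,0.04,0.06,0.5,-0.02,-0.02,-0.01],
[0,0.04,0.06,0.5,-0.02,-0.03,-0],
[0,0.03,0.05,0.5,-0.02,-0.03,-0],
[0,0.04,0.06,0.51,-0.02,-0.03,-0.01],
[0,0.04,0.05,0.5,-0.02,-0.02,-0],
```

Emit:
step_arm(rows=[[[0,0.03,0.06,0.5,-0.02,-0.03,0],[0,0.03,0.06,0.5,-0.02,-0.03,0],[0,0.03,0.06,0.5,-0.02,-0.03,0],[0,0.03,0.06,0.5,-0.02,-0.03,0],[0,0.03,0.06,0.4,-0.02,-0.03,0],[0,0.03,0.06,0.3,-0.02,-0.03,0],[0,0,0,0,0,0,0],[0,0,0,0,0,0,0]]])

```text
time: 8.5
position: [0.2965, 0.3859, 0.2587]
ee_rot: [0.167, 0.419, 0.889, -0.076]
ft_force: [-0.2, 0.8, -0.9]
grip_width: 0.184
```

```bash
python3 - <<'E'
from h import *
s=st();show(s)
p,Rt=tcp([-.155,-.0567,.0235],0)
plan(p,Rt,o=0,n=1)
p,Rt=tcp([-.115,-.0567,.0235],0)
plan(p,Rt,o=0,n=4)
E
```

```text
t 8.5 p [0.2965 0.3859 0.2587] q [-1.26  0.42  0.22  2.05  0.35  0.84 -0.61] F [-0.2  0.8 -0.9] g 0.184
tip rack [-0.148  -0.0601  0.0285] th 0.03 yaw-rack -0.66 roll -0.01
d 0.008500759871891599 rot 0.6595942874253802 rows 1
[0,0.33,0.03,0.08,-0.05,0.01,-0.12],
d 0.03344563263019463 rot 0.6595942874253802 rows 4
[0,-0.29,0.01,0.16,-0.01,0,-0.03],
[0,-0.29,0.01,0.17,-0.01,0,-0.03],
[0,-0.29,0.01,0.16,-0.02,0.01,-0.03],
[0,-0.29,0.01,0.17,-0.01,-0,-0.03],
```

Correct height first, then slide in.

Emit:
step_arm(rows=[[[0,0.33,0.03,0.08,-0.05,0,-0.12],[0,0,0,0,0,0,0]]])

```text
time: 8.67
position: [0.2925, 0.3923, 0.2542]
ee_rot: [0.167, 0.414, 0.892, -0.075]
ft_force: [-1.2, -0.2, -0.2]
grip_width: 0.186
```

```bash
python3 - <<'E'
from h import *
s=st();show(s)
p,Rt=tcp([-.115,-.0567,.0235],0)
plan(p,Rt,o=0,n=5)
E
```

```text
t 8.67 p [0.2925 0.3923 0.2542] q [-1.27  0.43  0.22  2.05  0.35  0.83 -0.62] F [-1.2 -0.2 -0.2] g 0.186
tip rack [-0.1555 -0.0562  0.0239] th -0.01 yaw-rack 0.01 roll 0.06
d 0.040508602064974863 rot 0.0627273655637769 rows 5
[0,-0.3,-0,0.12,0,-0,-0],
[0,-0.3,-0,0.12,0,-0,-0],
[0,-0.3,-0.01,0.12,0.01,-0,-0],
[0,-0.3,0,0.12,-0,-0,-0],
[0,-0.31,-0,0.12,0,-0,-0],
```

Emit:
step_arm(rows=[[[0,-0.3,0,0.12,0,0,0],[0,-0.3,0,0.12,0,0,0],[0,-0.3,0,0.12,0,0,0],[0,-0.3,0,0.12,0,0,0],[0,-0.2,0,0.08,0,0,0],[0,0,0,0,0,0,0]]])

```text
time: 9.17
position: [0.3194, 0.3608, 0.2549]
ee_rot: [0.168, 0.413, 0.892, -0.074]
ft_force: [0.4, -0.1, -0.0]
grip_width: 0.187
```

```bash
python3 - <<'E'
from h import *
s=st();show(s)
for n in('side','top'):
    f=robot.grab_frame(n)[:,:,::-1]
    x,y=(230,170) if n=='side' else (210,150)
    cv2.imwrite(f'pics/{n}5c.png',cv2.resize(f[y:y+100,x:x+130],None,fx=5,fy=5,interpolation=2))
E
```

```text
t 9.17 p [0.3194 0.3608 0.2549] q [-1.21  0.42  0.24  2.07  0.37  0.79 -0.56] F [ 0.4 -0.1 -0. ] g 0.187
tip rack [-0.1142 -0.0554  0.0244] th -0.05 yaw-rack 0.07 roll 0.16
```

View pics/side5c.png

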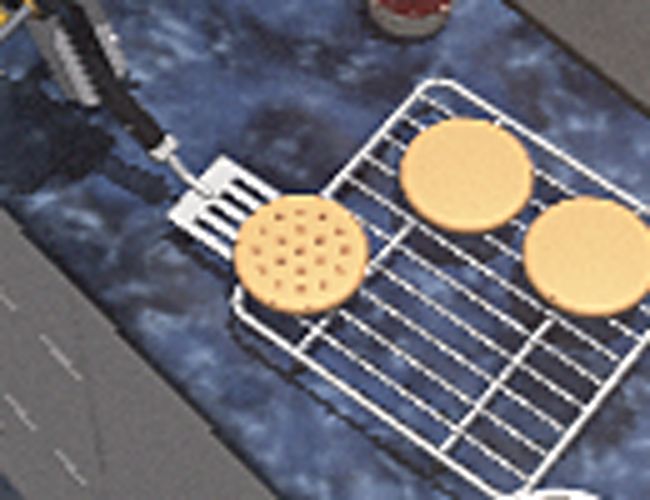

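View pics/top5c.png

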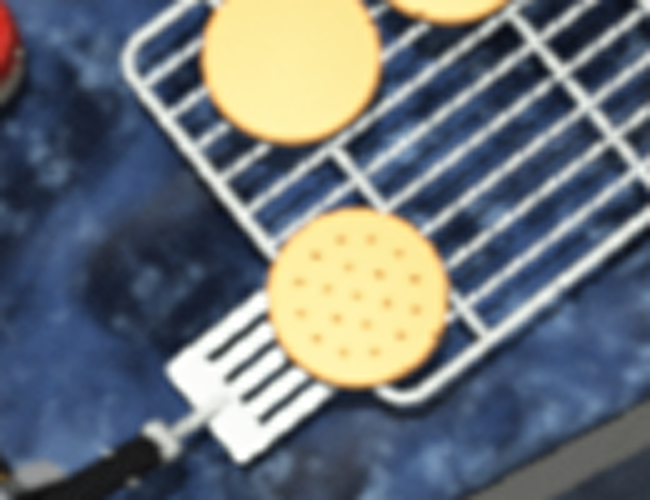

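```bash
cat >> h.py <<'E'
def arc(bs,r=.061,Xp=-.053,k=.35,y=-.0567,z0=.031):
    s=st();show(s);p=s['position'];Rc=quat(s).as_matrix()
    for b in bs:
        rb=np.radians(b);pt,Rt=tcp([Xp-r*np.cos(rb),y,z0+r*np.sin(rb)],k*b)
        dt=Rc.T@(pt-p)/.025;dr=np.degrees(R.from_matrix(Rc.T@Rt).as_rotvec())/5
        rr=np.round(np.r_[0,dt,dr],2);print(b,'['+', '.join(f'{v:g}' for v in rr)+'],')
        p=p+Rc@rr[1:4]*.025;Rc=Rc@R.from_rotvec(np.radians(rr[4:]*5)).as_matrix()
E
python3 -c "
from h import *
arc([0,4,8,12,16,20,24,28])"
```

```text
t 9.27 p [0.3187 0.3617 0.2548] q [-1.21  0.42  0.24  2.07  0.37  0.79 -0.56] F [ 0.7 -0.1 -0.8] g 0.188
tip rack [-0.1155 -0.0551  0.0243] th -0.07 yaw-rack 0.12 roll 0.16
0 [0, -0.14, -0.02, -0.22, 0.04, -0.01, 0.01],
4 [0, 0.22, 0, -0.04, -0, -0.28, -0],
8 [0, 0.2, 0, -0.03, -0, -0.28, -0],
12 [0, 0.19, 0, -0.02, -0, -0.28, -0],
16 [0, 0.18, 0, -0.01, -0, -0.28, -0],
20 [0, 0.16, 0, -0.01, -0, -0.28, -0.01],
24 [0, 0.16, 0, 0.02, -0, -0.28, 0],
28 [0, 0.14, 0, 0.02, -0, -0.28, 0],
```

Emit:
step_arm(rows=[[[0,-0.1,0,-0.22,0.04,0,0],[0,0,0,0,0,0,0],[0,0.22,0,-0.04,0,-0.28,0],[0,0.2,0,-0.03,0,-0.28,0],[0,0.2,0,-0.02,0,-0.28,0],[0,0.18,0,-0.01,0,-0.28,0],[0,0.16,0,0,0,-0.28,0],[0,0,0,0,0,0,0]]])

```text
time: 9.93
position: [0.3025, 0.3814, 0.2551]
ee_rot: [0.223, 0.407, 0.88, -0.1]
ft_force: [-0.3, 0.1, -1.8]
grip_width: 0.19
```

```bash
cat >> h.py <<'E'
def pic(i,names=('side','top'),z=5):
    g=[]
    for n in names:
        f=robot.grab_frame(n)[:,:,::-1];x,y=(240,165) if n=='side' else (220,125)
        g.append(cv2.resize(f[y:y+100,x:x+80],None,fx=z,fy=z,interpolation=2))
    cv2.imwrite(f'pics/p{i}.png',np.hstack(g))
E
python3 -c "
from h import *
pic(1)
arc([24,28,32,36,40,44,48,52])"
```

```text
t 10.03 p [0.303  0.3808 0.2554] q [-1.31  0.45  0.27  2.05  0.45  0.88 -0.68] F [ 0.8  0.2 -1.5] g 0.19
tip rack [-0.1133 -0.0552  0.0534] th 7.04 yaw-rack 0.05 roll 0.11
24 [0, 0.07, -0.04, 0.12, 0.02, -0.27, -0],
28 [0, 0.14, 0, 0.02, 0, -0.28, -0],
32 [0, 0.14, 0, 0.04, 0.01, -0.28, -0],
36 [0, 0.13, 0, 0.05, -0, -0.28, -0],
40 [0, 0.12, 0, 0.07, -0, -0.28, -0.01],
44 [0, 0.12, 0, 0.08, -0, -0.28, 0],
48 [0, 0.12, 0, 0.1, -0, -0.28, 0],
52 [0, 0.11, 0, 0.11, -0, -0.28, 0],
```

View pics/p1.png

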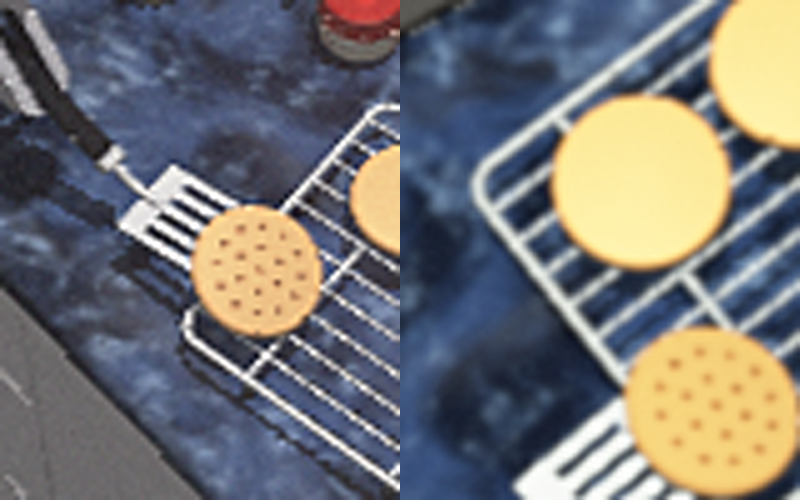

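Emit:
step_arm(rows=[[[0,0.07,-0.04,0.1,0,-0.27,0],[0,0.14,0,0.02,0,-0.28,0],[0,0.14,0,0.04,0,-0.28,0],[0,0.13,0,0.05,0,-0.28,0],[0,0.12,0,0.07,0,-0.28,0],[0,0.12,0,0.08,0,-0.28,0],[0,0,0,0,0,0,0]]])

```text
time: 10.62
position: [0.2954, 0.3884, 0.2368]
ee_rot: [0.292, 0.399, 0.859, -0.132]
ft_force: [-0.7, 0.9, -1.3]
grip_width: 0.186
```

```bash
python3 -c "
from h import *
pic(2)
arc([44,48,52,56,60,64,68,72,76])"
```

```text
t 10.72 p [0.2958 0.3882 0.2373] q [-1.39  0.52  0.32  2.04  0.55  0.95 -0.8 ] F [ 0.6  0.5 -1.4] g 0.19
tip rack [-0.095  -0.0564  0.076 ] th 16.07 yaw-rack -0.13 roll 0.21
44 [0, -0.01, -0, -0.02, 0.03, 0.13, -0.04],
48 [0, 0.11, -0, 0.1, -0, -0.28, 0],
52 [0, 0.12, -0, 0.12, -0, -0.28, 0],
56 [0, 0.11, -0, 0.13, -0, -0.28, -0],
60 [0, 0.12, -0, 0.14, -0, -0.28, -0],
64 [0, 0.12, -0.01, 0.16, -0, -0.28, -0],
68 [0, 0.12, 0, 0.18, -0, -0.28, -0],
72 [0, 0.13, 0, 0.19, -0, -0.28, -0],
76 [0, 0.14, 0, 0.21, -0, -0.28, -0.01],
```

View pics/p2.png

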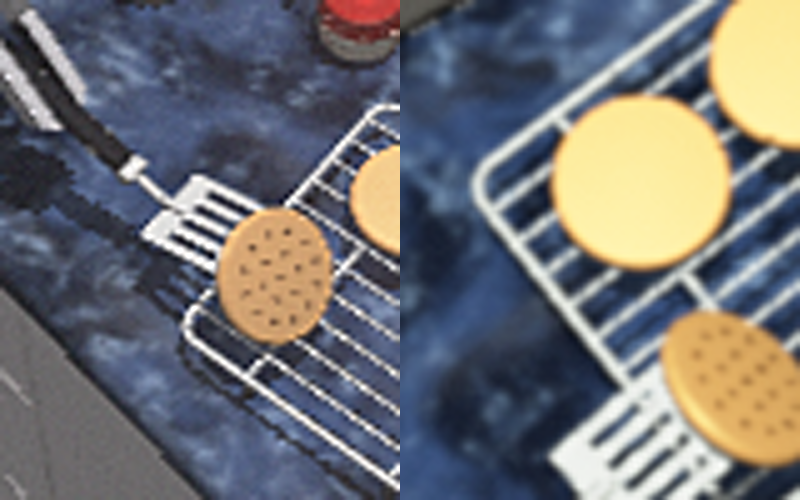

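Emit:
step_arm(rows=[[[0,0.11,0,0.1,0,-0.28,0],[0,0.12,0,0.12,0,-0.28,0],[0,0.11,0,0.13,0,-0.28,0],[0,0.12,0,0.14,0,-0.28,0],[0,0.12,0,0.16,0,-0.28,0],[0,0,0,0,0,0,0]]])

```text
time: 11.22
position: [0.2961, 0.3885, 0.2139]
ee_rot: [0.348, 0.39, 0.838, -0.157]
ft_force: [-0.2, -0.5, -0.6]
grip_width: 0.188
```

```bash
python3 -c "
from h import *
pic(3)
arc([66,68,70,72,74,76,78,80,82,84,86,88,90])"
```

```text
t 11.32 p [0.2962 0.3886 0.2146] q [-1.44  0.6   0.35  2.03  0.62  0.99 -0.89] F [-0.4 -0.3  0.1] g 0.19
tip rack [-0.0762 -0.0561  0.0904] th 23.6 yaw-rack -0.31 roll 0.34
66 [0, 0.05, -0.03, 0.02, 0.03, 0.1, -0.07],
68 [0, 0.06, 0, 0.09, -0, -0.14, -0],
70 [0, 0.06, 0, 0.09, -0, -0.14, -0],
72 [0, 0.07, 0, 0.1, -0, -0.14, -0],
74 [0, 0.07, 0, 0.1, -0, -0.14, -0],
76 [0, 0.07, 0, 0.1, -0, -0.14, -0],
78 [0, 0.07, 0, 0.11, -0, -0.14, -0],
80 [0, 0.08, -0, 0.11, -0, -0.14, -0],
82 [0, 0.08, -0, 0.12, -0, -0.14, -0.01],
84 [0, 0.08, -0, 0.11, -0, -0.14, 0],
86 [0, 0.08, -0, 0.12, -0, -0.14, 0],
88 [0, 0.09, -0, 0.13, -0, -0.14, 0],
90 [0, 0.08, -0, 0.12, -0, -0.14, 0],
```

View pics/p3.png

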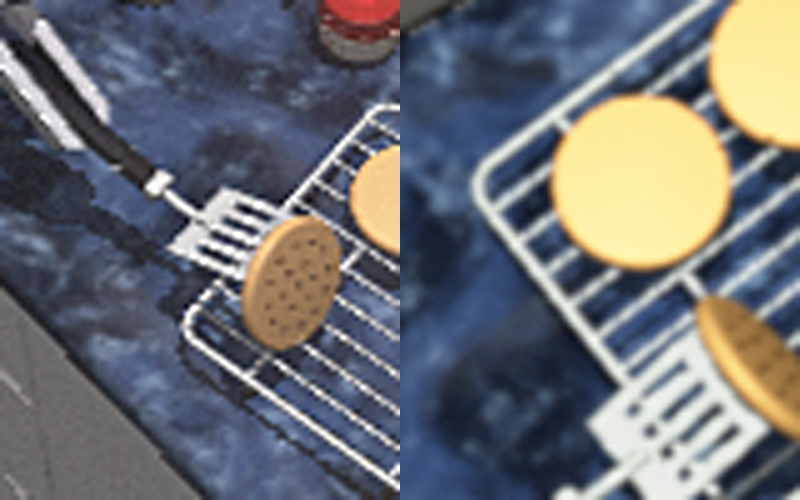

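Emit:
step_arm(rows=[[[0,0.05,-0.02,0.08,0,-0.14,0],[0,0.06,0,0.09,0,-0.14,0],[0,0.06,0,0.1,0,-0.14,0],[0,0.07,0,0.1,0,-0.14,0],[0,0,0,0,0,0,0]]])

```text
time: 11.73
position: [0.298, 0.3862, 0.2035]
ee_rot: [0.369, 0.387, 0.828, -0.166]
ft_force: [0.7, 0.8, -1.0]
grip_width: 0.186
```

```bash
python3 -c "
from h import *
pic(4)
arc([76,78,80,82,84,86,88,90,92])"
```

```text
t 11.83 p [0.298  0.3863 0.204 ] q [-1.46  0.64  0.37  2.03  0.65  0.99 -0.92] F [ 0.7  0.3 -0.2] g 0.184
tip rack [-0.0673 -0.0564  0.0947] th 26.53 yaw-rack -0.43 roll 0.44
76 [0, 0.16, -0.03, 0.12, 0.03, -0.01, -0.09],
78 [0, 0.07, 0, 0.1, -0, -0.14, -0],
80 [0, 0.08, 0, 0.11, -0, -0.14, -0.01],
82 [0, 0.08, 0, 0.12, -0, -0.14, 0],
84 [0, 0.08, 0, 0.11, -0, -0.14, 0],
86 [0, 0.08, 0, 0.12, -0, -0.14, 0],
88 [0, 0.08, 0, 0.13, -0, -0.14, 0],
90 [0, 0.09, 0, 0.12, -0, -0.14, 0],
92 [0, 0.1, 0, 0.13, -0, -0.14, 0],
```

View pics/p4.png

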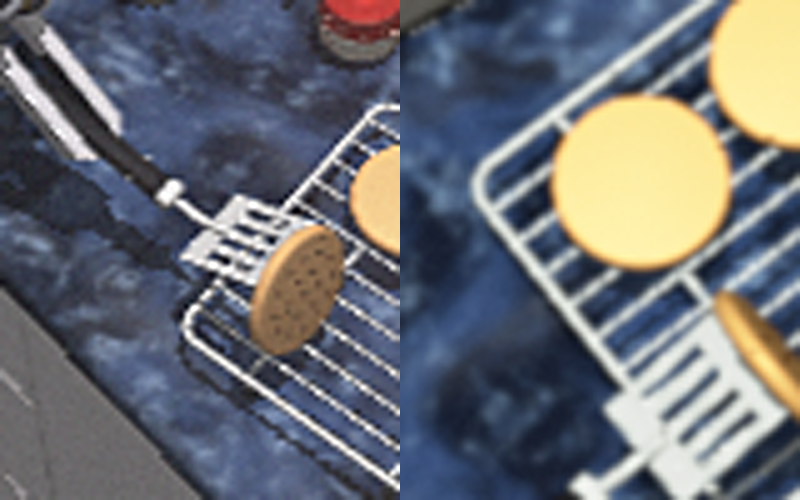

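Emit:
step_arm(rows=[[[0,0.03,-0.02,0.1,0.03,-0.1,-0.05],[0,0.06,0,0.1,0,-0.14,0],[0,0.06,0,0.1,0,-0.14,0],[0,0.06,0,0.11,0,-0.14,0],[0,0,0,0,0,0,0]]])

```text
time: 12.25
position: [0.3008, 0.3825, 0.1926]
ee_rot: [0.388, 0.382, 0.82, -0.177]
ft_force: [-0.3, -0.2, -0.9]
grip_width: 0.188
```

```bash
python3 -c "
from h import *
pic(5)
arc([84,86,88,90,92,94])"
```

```text
t 12.35 p [0.3008 0.3827 0.193 ] q [-1.47  0.67  0.38  2.03  0.67  1.   -0.94] F [-0.1 -0.1 -0.5] g 0.188
tip rack [-0.0579 -0.0569  0.098 ] th 29.27 yaw-rack -0.28 roll 0.2
84 [0, 0.26, -0.02, 0.13, -0, -0.03, -0.05],
86 [0, 0.08, 0, 0.12, -0, -0.14, -0],
88 [0, 0.09, 0, 0.12, 0, -0.14, -0],
90 [0, 0.09, 0, 0.12, 0, -0.14, -0],
92 [0, 0.09, 0, 0.13, 0, -0.14, -0],
94 [0, 0.1, 0, 0.13, 0, -0.14, -0],
```

View pics/p5.png

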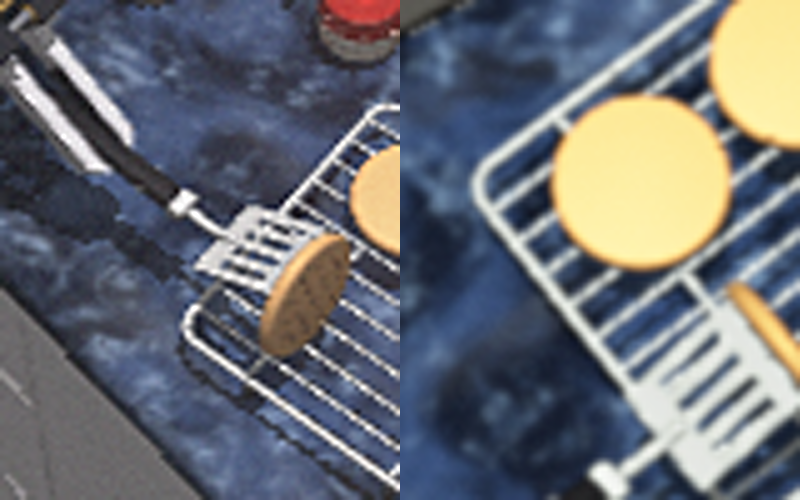

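Emit:
step_arm(rows=[[[0,0.03,0,0.08,0,-0.1,-0.03],[0,0.03,0,0.08,0,-0.1,0],[0,0.03,0,0.08,0,-0.1,0],[0,0,0,0,0,0,0],[0,0,0,0,0,0,0],[0,0,0,0,0,0,0]]])

```text
time: 12.85
position: [0.3032, 0.3801, 0.187]
ee_rot: [0.399, 0.378, 0.815, -0.183]
ft_force: [0.1, -1.0, -1.5]
grip_width: 0.186
```

```bash
python3 -c "
from h import *
pic(6)
arc([86,88,90,92,94])"
```

```text
t 12.95 p [0.3033 0.3801 0.1871] q [-1.47  0.69  0.39  2.03  0.69  1.01 -0.96] F [-0.5  0.5 -1.3] g 0.187
tip rack [-0.0518 -0.0563  0.1008] th 30.9 yaw-rack -0.12 roll 0.11
86 [0, 0.25, -0.02, -0.02, 0, 0.16, -0.02],
88 [0, 0.09, -0, 0.13, 0, -0.14, -0],
90 [0, 0.09, -0, 0.12, 0, -0.14, -0],
92 [0, 0.09, -0.01, 0.13, 0, -0.14, -0.01],
94 [0, 0.1, 0, 0.13, 0, -0.14, 0],
```

View pics/p6.png

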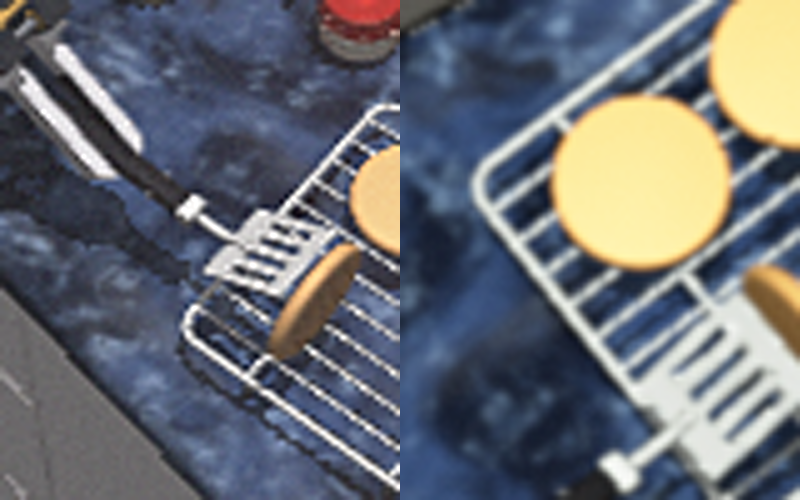

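Emit:
step_arm(rows=[[[0,-0.05,0,0.06,0,0,0],[0,-0.05,0,0.06,0,0,0],[0,-0.05,0,0.06,0,0,0],[0,0,0,0,0,0,0],[0,0,0,0,0,0,0]]])

```text
time: 13.37
position: [0.3076, 0.3751, 0.1876]
ee_rot: [0.399, 0.379, 0.815, -0.182]
ft_force: [0.1, 0.6, -1.2]
grip_width: 0.184
```

```bash
python3 -c "
from h import *
pic(7);show(st())"
```

```text
t 13.47 p [0.3075 0.3752 0.1876] q [-1.47  0.69  0.39  2.04  0.7   1.   -0.96] F [ 0.   0.2 -2.1] g 0.192
tip rack [-0.0453 -0.0562  0.1011] th 30.87 yaw-rack -0.15 roll 0.13
```

View pics/p7.png

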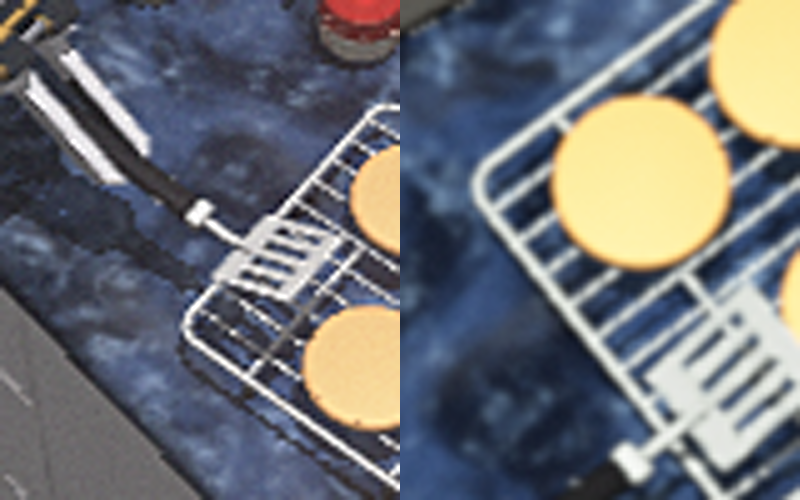

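```bash
python3 -c "
from h import *
for nm,uv,z in (('peelerA',(158,264),.01),('peelerB',(213,303),.005),('tin',(158,210),.04),('timer',(200,160),.06),('edge',(215,305),0),('edge2',(400,215),0),('edge1',(290,268),0)):
    print(nm,(Rrack.T@(onz('top',uv,z)-RC)).round(3))
p,Rt=tcp([-.16,-.05,.12],10);plan(p,Rt,o=0)
"
```

```text
peelerA [-0.4    0.024  0.01 ]
peelerB [-0.354 -0.129  0.005]
tin [-0.321  0.12   0.04 ]
timer [-0.173  0.151  0.06 ]
edge [-0.353 -0.135  0.   ]
edge2 [ 0.131 -0.244  0.   ]
edge1 [-0.161 -0.177  0.   ]
d 0.13748405479337114 rot 20.870459426088516 rows 6
[0,-0.38,0.05,-0.83,0,0.7,-0],
[0,-0.32,0.04,-0.86,0,0.69,-0],
[0,-0.27,0.05,-0.87,0,0.7,-0],
[0,-0.22,0.04,-0.89,0.01,0.69,-0.01],
[0,-0.17,0.05,-0.9,-0,0.7,0],
[0,-0.11,0.04,-0.91,-0,0.69,0],
```

Emit:
step_arm(rows=[[[0,-0.2,0.05,-0.6,0,0.4,0],[0,-0.35,0.05,-0.8,0,0.65,0],[0,-0.3,0.05,-0.8,0,0.65,0],[0,-0.25,0.05,-0.85,0,0.65,0],[0,-0.2,0.05,-0.9,0,0.7,0],[0,-0.15,0.05,-0.9,0,0.7,0],[0,0,0,0,0,0,0]]])

```text
time: 14.05
position: [0.2725, 0.4265, 0.3041]
ee_rot: [0.254, 0.403, 0.871, -0.117]
ft_force: [1.2, 0.9, -0.8]
grip_width: 0.184
```

```bash
python3 -c "
from h import *
show(st())
for n in('side','top'): cv2.imwrite(f'pics/{n}8.png',robot.grab_frame(n)[:,:,::-1])
for n in('side','top'):
    x,y=(240,165) if n=='side' else (220,100)
    f=cv2.imread(f'pics/{n}8.png');cv2.imwrite(f'pics/{n}8c.png',cv2.resize(f[y:y+140,x:x+150],None,fx=4,fy=4,interpolation=2))
    m=cv2.inRange(cv2.cvtColor(f,cv2.COLOR_BGR2HSV),(10,70,120),(30,255,255));k=np.zeros_like(m);k[y:y+140,x+5:x+150]=m[y:y+140,x+5:x+150]
    for c in cv2.findContours(k,0,2)[0]:
        if cv2.contourArea(c)>200:
            e=cv2.fitEllipse(c);print(n,np.round(e[0],1),np.round(e[1],1),(Rrack.T@(onz(n,e[0],.0375)-RC)).round(4))
p,Rt=tcp([-.152,-.03,.02],0);plan(p,Rt,o=0)
"
```

```text
t 14.05 p [0.2725 0.4265 0.3041] q [-1.42  0.42  0.28  1.96  0.45  1.08 -0.72] F [ 1.2  0.9 -0.8] g 0.184
tip rack [-0.1533 -0.0498  0.1211] th 11.39 yaw-rack 0.12 roll -0.15
side [313.8 238.1] [24.  27.1] [ 0.0035 -0.0596  0.0375]
side [347.7 220.9] [22.8 26.8] [0.0514 0.0555 0.0375]
side [322.8 204.6] [22.  25.9] [-0.0452  0.0552  0.0375]
top [313.7 185.3] [34.8 36. ] [ 0.004  -0.0598  0.0375]
top [267.8 161. ] [34.4 35.5] [-0.045   0.0554  0.0375]
top [299.  137.2] [33.7 35.5] [0.0514 0.0556 0.0375]
d 0.06832640311136194 rot 11.796489996522677 rows 3
[0,-0.09,0.27,0.86,-0.02,0.79,0.02],
[0,-0.15,0.28,0.86,-0.02,0.78,0.01],
[0,-0.21,0.27,0.84,-0.02,0.79,0.02],
```

View pics/side8c.png

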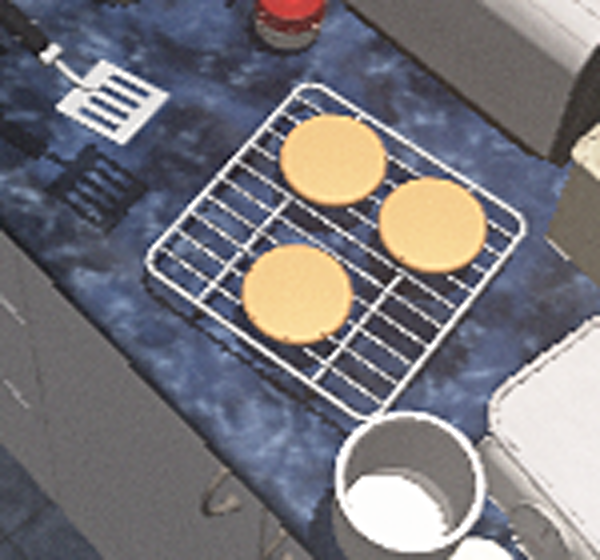

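View pics/top8c.png

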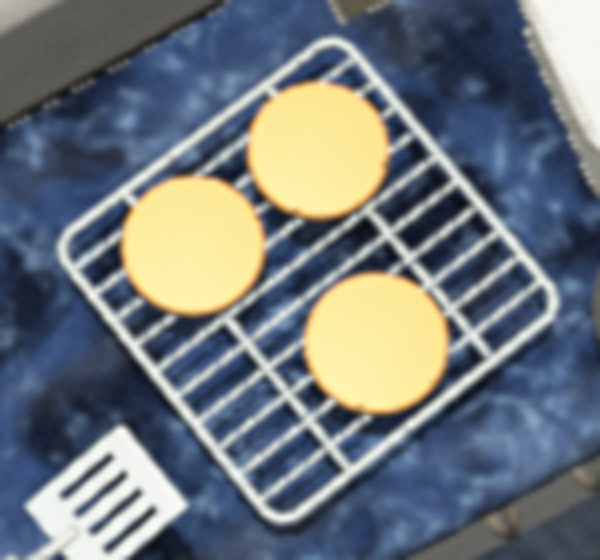

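Emit:
step_arm(rows=[[[0,-0.03,0.14,0.4,0,0.4,0],[0,-0.05,0.14,0.43,0,0.4,0],[0,-0.07,0.14,0.43,0,0.4,0],[0,-0.08,0.14,0.43,0,0.4,0],[0,-0.1,0.14,0.4,0,0.4,0],[0,-0.1,0.1,0.3,0,0.3,0],[0,0,0,0,0,0,0],[0,0,0,0,0,0,0]]])

```text
time: 14.82
position: [0.3133, 0.4028, 0.2414]
ee_rot: [0.17, 0.411, 0.891, -0.088]
ft_force: [-0.9, 0.4, -0.6]
grip_width: 0.186
```

```bash
python3 -c "
from h import *
show(st())
p,Rt=tcp([-.155,-.03,.006],0);plan(p,Rt,o=0,n=3)
"
```

```text
t 14.82 p [0.3133 0.4028 0.2414] q [-1.26  0.49  0.24  2.    0.33  0.84 -0.57] F [-0.9  0.4 -0.6] g 0.186
tip rack [-0.1467 -0.0387  0.0145] th 0.87 yaw-rack -0.0 roll -1.2
d 0.008042876143560657 rot 1.4812512390038846 rows 3
[0,0.09,0.05,0.04,-0.07,0.06,0.03],
[0,0.08,0.06,0.04,-0.08,0.06,0.03],
[0,0.08,0.05,0.04,-0.07,0.05,0.03],
```

Emit:
step_arm(rows=[[[0,0.09,0,0.04,-0.07,0.06,0.03],[0,0.08,0,0.04,-0.08,0.06,0.03],[0,0.08,0,0.04,-0.07,0.06,0.03],[0,0,0,0,0,0,0],[0,0,0,0,0,0,0]]])

```text
time: 15.23
position: [0.3082, 0.4071, 0.235]
ee_rot: [0.168, 0.413, 0.892, -0.076]
ft_force: [-0.5, 0.3, 0.0]
grip_width: 0.188
```

```bash
python3 -c "
from h import *
s=st();show(s)
h,Rh=turner(s);t=Rrack.T@(h+.07*Rh[:,0]-RC)
p,Rt=tcp([t[0],t[1],.001],0);plan(p,Rt,o=0,n=1)
"
```

```text
t 15.23 p [0.3082 0.4071 0.235 ] q [-1.27  0.5   0.24  2.    0.33  0.8  -0.6 ] F [-0.5  0.3  0. ] g 0.188
tip rack [-0.1562 -0.0347  0.0052] th 0.14 yaw-rack 0.1 roll -0.02
d 0.003764627109267817 rot 0.17270020944864542 rows 1
[0,0.03,0.01,0.15,0,0.03,0.02],
```

Emit:
step_arm(rows=[[[0,0.02,0,0.06,0,0,0],[0,0.02,0,0.06,0,0,0],[0,0,0,0,0,0,0]]])

```text
time: 15.48
position: [0.3079, 0.4075, 0.232]
ee_rot: [0.169, 0.412, 0.892, -0.075]
ft_force: [0.2, -0.5, -1.4]
grip_width: 0.185
```

```bash
python3 -c "
from h import *
s=st();show(s)"
```

```text
t 15.48 p [0.3079 0.4075 0.232 ] q [-1.27  0.5   0.24  2.01  0.33  0.8  -0.6 ] F [ 0.2 -0.5 -1.4] g 0.185
tip rack [-0.1567 -0.0342  0.0022] th 0.13 yaw-rack 0.16 roll 0.03
```

Emit:
step_arm(rows=[[[0,0.02,0,0.05,0,0,0],[0,0,0,0,0,0,0],[0,0.02,0,0.05,0,0,0],[0,0,0,0,0,0,0]]])

```text
time: 15.82
position: [0.3078, 0.4082, 0.2303]
ee_rot: [0.169, 0.412, 0.892, -0.075]
ft_force: [-1.4, -1.8, 5.3]
grip_width: 0.19
```

```bash
python3 -c "
from h import *
s=st();show(s)
f=robot.grab_frame('side')[:,:,::-1];cv2.imwrite('pics/side9.png',cv2.resize(f[130:240,180:320],None,fx=5,fy=5,interpolation=2))"
```

```text
t 15.82 p [0.3078 0.4082 0.2303] q [-1.27  0.51  0.24  2.    0.33  0.79 -0.6 ] F [-1.4 -1.8  5.3] g 0.19
tip rack [-0.1573 -0.0336  0.0005] th 0.13 yaw-rack 0.17 roll 0.08
```

View pics/side9.png

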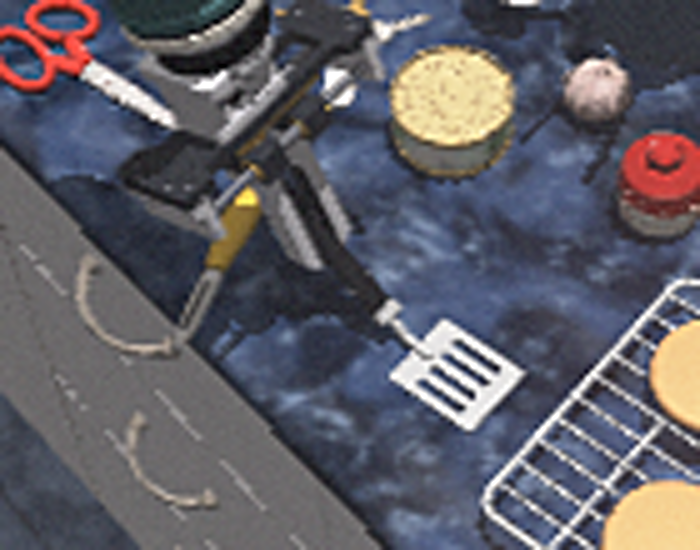

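Emit:
step_arm(rows=[[[0.3,0,0,0,0,0,0],[0.4,0,0,0,0,0,0],[0.7,0,0,0,0,0,0],[0.7,0,0,0,0,0,0],[0.7,0,0,0,0,0,0],[0.7,0,0,0,0,0,0],[0.7,0,0,0,0,0,0],[0.7,0,0,0,0,0,0]]])

```text
time: 16.53
position: [0.3082, 0.408, 0.2303]
ee_rot: [0.169, 0.413, 0.892, -0.075]
ft_force: [0.4, -0.5, 0.1]
grip_width: 0.69
```

```bash
python3 -c "
from h import *
s=st()
f=robot.grab_frame('side')[:,:,::-1];cv2.imwrite('pics/side10.png',cv2.resize(f[130:240,180:320],None,fx=5,fy=5,interpolation=2))
cv2.imwrite('pics/w10.png',robot.grab_frame('wrist')[:,:,::-1])"
```

```text
t 16.53 p [0.3082 0.408  0.2303] q [-1.27  0.51  0.24  2.    0.33  0.79 -0.6 ] F [ 0.4 -0.5  0.1] g 0.69
```

View pics/side10.png

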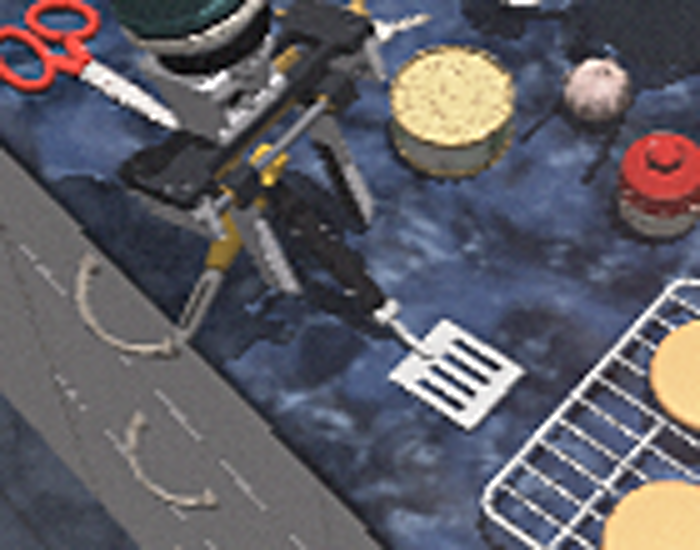

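View pics/w10.png

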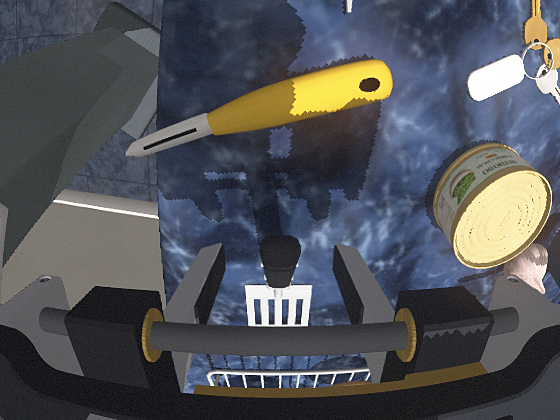

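Released and clear on both sides. Retreat along the tool axis, then up.

Emit:
step_arm(rows=[[[0.8,0,0,-0.3,0,0,0],[0.9,0,0,-0.5,0,0,0],[0.9,0,0,-0.7,0,0,0],[0.9,0,0,-0.7,0,0,0],[0.9,0,0,-0.7,0,0,0],[0.9,0,0,-0.7,0,0,0],[0.9,0,0,-0.5,0,0,0],[0.9,0,0,0,0,0,0]]])

```text
time: 17.3
position: [0.2816, 0.4375, 0.333]
ee_rot: [0.169, 0.413, 0.892, -0.076]
ft_force: [-0.7, 0.9, -0.3]
grip_width: 0.901
```

```bash
python3 -c "
from h import *
s=st()
for n in('side','top'): cv2.imwrite(f'pics/{n}11.png',robot.grab_frame(n)[:,:,::-1])"
```

```text
t 17.3 p [0.2816 0.4375 0.333 ] q [-1.33  0.36  0.22  1.92  0.31  1.04 -0.59] F [-0.7  0.9 -0.3] g 0.901
```

View pics/side11.png

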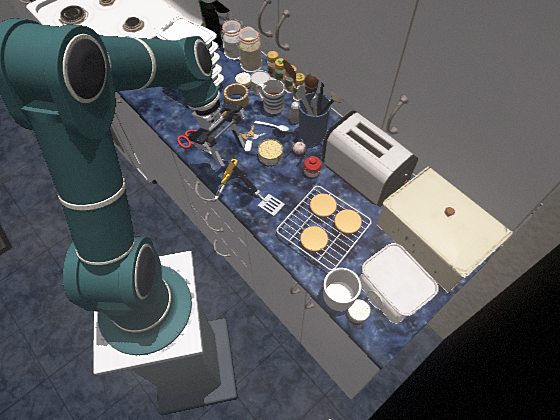

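View pics/top11.png

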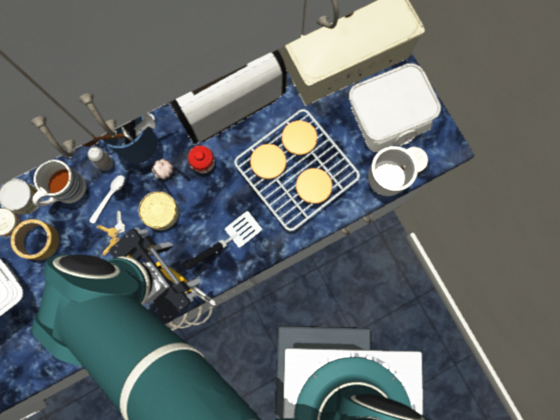

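Turner is standing free on bare worktop, gripper is clear, the biscuit lies plain side up, and the other items look unmoved. Handing in.

```bash
python3 -c "
from h import *
st();print(robot.hand_in())"
```

```text
t 17.4 p [0.282  0.4366 0.3309] q [-1.32  0.36  0.22  1.92  0.31  1.04 -0.59] F [ 0.2 -0.2 -1.3] g 0.903
the job is handed in; nothing more can be done
None
```

I turned the last biscuit over with the turner, set the turner down on bare worktop and handed the job in at 17.4 s.

- **How:** I took the turner out of the jar and slid the blade under the overhanging rim. I then tipped the biscuit slowly about its far edge until it went over past vertical. The last part, from about upright to flat, was its own fall onto the rack; the turner did not support it there.
- **Biscuit:** the last pictures show it flat, plain face up and fully on the rack. Both cameras put its centre at rack x about +4 mm, y about -60 mm.
- **The other biscuits:** after the turn they measured within 0.5 mm of where they started.
- **Turner:** it stands on its blade off the rack's -x end. The gripper opened clear of it and backed away.
- **Things round about:** by eye, the surrounding things look unmoved in the last pictures. I did not measure them.

The largest of the force readings I saw was about 5 N, when the turner touched down. No check failed or disagreed.

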